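Snap rings on the power feeder's wheels

ROBOT

A 6-joint arm with a two-finger parallel gripper is mounted at the origin on the work surface. World frame = base frame: x ahead of the robot, y to its left, z up, the work surface at z = 0. Lengths are in m, angles in rad, forces in N, time in s.
With the tool pointing down it reaches from about 0.35 to 0.925 m from the base axis. Payload 6.4 kg.
Tool frame: the origin (TCP) lies between the finger pads; the fingertips stand robot.tcp_to_tips ahead of it and the grasp point (between the pads) lies 6 mm ahead of it (robot.tcp_to_tips is the distance from the TCP to the fingertips, in m); x points along the fingers, z is the direction in which the jaws open and shut, and the axes are right-handed (so a half turn about x gives the same grasp; the last joint's range is limited). The gripper opens to 94 mm and grips with 3 to 60 N. Pads are 16 mm wide; open, the fingers measure 119 mm over their backs; the gripper's body (75 mm by 177 mm) begins 78 mm behind the grasp point.
Start: joints at [1.154, 0.245, 1.558, -0, 1.339, -0.174], TCP at [0.156, 0.631, 0.23] pointing down, gripper open.
Joint ranges: [-3.13, 3.13], [-1.02, 2.26], [0.13, 2.54], [-0.95, 4.09], [0.21, 2.88], [-2.74, 2.74]. Speed limits (rad/s): [2.57, 2.57, 3.14, 3.14, 3.14, 3.14].

INTERFACE

Orientations are given as a unit quaternion [w, x, y, z].
In Python, from workcell import robot gives the robot as it stands.
- The arm moves only by the tool servo_tool, never from a script. Its argument "series" is a list of rows, each a list of 7 numbers: the shift along the world's x, y, z in m, then the turn, a rotation vector about the world's x, y, z in degrees, then the opening, from -1 (shut) to 1 (fully open). A call has 1 to 10 rows; each row shifts and turns the commanded pose from where the row before left it; what a row does not reach is not made up. A row lasts 1/10 s, in which the tool goes at most 50 mm and 8.59 degrees, less where a joint would pass 70% of its speed; a pose out of reach is approached as far as the arm can. A call with a gripper value outside its range is refused whole. The fingers move at their own pace and stop on an object; the grip force is fixed at half the most. Time passes only in rows, so rows that do not move let the fingers close. It gives the time, the measured TCP pose, the force and the opening at its end, in the units of the state.
- robot.get_obs(): the state, without advancing time (a new reading comes with each control period).
- robot.get_image(name): name is "scene" or "top"; returns the picture (420x560x3 uint8, red, green, blue); there is no depth.
- robot.get_calibration(name): a dict with "mtx" (3x3 intrinsics, pixels), "extrinsics" (4x4, takes a point from world to camera coordinates). Camera axes: x right, y up, looking along -z (the intrinsics and any distortion apply to the point x, -y, -z); pixel columns grow to the right and rows downward; lengths in m; the calibration is good to about 2 mm. A picture is of the moment at which its call begins. get_calibration takes no time and is no camera call.
- robot.close_job(): hands the job in, once; it reports no verdict.
The state is a dict: "t": time; "joint_positions": joint angles; "joint_velocities": joint speeds; "joint_torque": joint torques, N m; "ee_pos": TCP position; "ee_rot": TCP orientation; "contact_force": force on the tool from outside, world axes, zero at the start; "ft_torque": the same for the moment, N m; "finger_gap": finger opening in m.
Only numpy, scipy, OpenCV 4.12 (cv2) and the standard library are available. Lean on these libraries where they do the work, as an engineer would, in place of code of your own. Each camera call takes 0.05 s, during which the arm holds its last target. There are 200 camera calls.

TASK

Take the feeder out of gear: turn its selector until the neutral bar stands in the middle of the window. Then, with the snap-ring pliers, fit a snap ring properly home in the groove of every axle that carries a feed wheel (spare rings may stay on the bench); when all are on, put the selector in first gear (one dot in the middle of the window) and hang the pliers back upright on the rails of their rack, without shifting the square or the tape measure.

Things in the scene. Friction and masses are not known exactly. Their poses are not given: they have to be found in the camera images.
- feeder: Power feeder lying fixed on its side: green gear case 130 x 450 x 80 mm high, with a motor behind the selector (x 65 to 227 mm at y = -200, 110 mm high). Origin on the bench under the middle axle; y runs along the row of three upright axles (100 mm apart, at y = -100, 0, +100 mm), z up. The case spans x -65 to +65 and y -260 to +190 mm; the selector is at x = 0, y = -205 mm.
- selector (a joint): Gear selector, rad, counter-clockwise from above positive, -1.6 to 3.6, light friction (0.06 N m), no detents. It turns a white dial under a round aluminium cover with one window, 32 mm from the axis on the feeder's +x side. Dial marks in black, 1.257 rad apart: neutral = one radial bar, gears = one to four dots. 0 = bar in the middle of the window; 1.257 = one dot; 2.513 = two dots.
- selector_grip (a point): Grip point of the selector's black bar handle, on its axis of rotation, 132 mm above the bench; turns with the dial. Bar 56 mm long (its x, the +x end over the neutral mark), 14 mm thick (y), from 112 to 148 mm above the bench; z up. The cover below is 94 mm across, top at 105 mm.
- axle1 (a point): Point on the axis of the fixed steel axle nearest the selector, 124 mm above the bench, level with the upper hub face of a wheel on it; feeder axes. Axle 44 mm in diameter; its groove (38.6 mm diameter) reaches from 1 mm below to 7.5 mm above this point, then a 44 mm collar, ending 14 mm above this point.
- axle2 (a point): Point on the axis of the fixed steel axle in the middle, 124 mm above the bench, level with the upper hub face of a wheel on it; feeder axes. Axle 44 mm in diameter; its groove (38.6 mm diameter) reaches from 1 mm below to 7.5 mm above this point, then a 44 mm collar, ending 14 mm above this point.
- axle3 (a point): Point on the axis of the fixed steel axle farthest from the selector, 124 mm above the bench, level with the upper hub face of a wheel on it; feeder axes. Axle 44 mm in diameter; its groove (38.6 mm diameter) reaches from 1 mm below to 7.5 mm above this point, then a 44 mm collar, ending 14 mm above this point.
- wheel1_face (a point): Feed wheel on axle 1; None if absent, the axle then stands bare and needs no ring. Rubber tread 80 mm in diameter, 40 mm high, aluminium hub, loose on the axle (1.5 mm play). This point: centre of its upper hub face, at the foot of the groove; z up. A ring is lowered onto this face and contracts into the groove.
- wheel2_face (a point): Feed wheel on axle 2; None if absent, the axle then stands bare and needs no ring. Rubber tread 80 mm in diameter, 40 mm high, aluminium hub, loose on the axle (1.5 mm play). This point: centre of its upper hub face, at the foot of the groove; z up. A ring is lowered onto this face and contracts into the groove.
- wheel3_face (a point): Feed wheel on axle 3; None if absent, the axle then stands bare and needs no ring. Rubber tread 80 mm in diameter, 40 mm high, aluminium hub, loose on the axle (1.5 mm play). This point: centre of its upper hub face, at the foot of the groove; z up. A ring is lowered onto this face and contracts into the groove.
- ring1_c (a point): Snap ring 1, oiled steel, 30 g, flat on the bench at the start: open ring 5 mm thick, inside 40, outside 53 mm. This point: its centre, half-way up, tied to the ring's back; x points to the gap, z up. Lugs 14 x 14 mm beside the gap have 8 mm eyes at x = 31, y = +-10 mm. Over a collar each eye must be spread 8 mm; the opening's centre is then 3 mm ahead (+x) of this point.
- ring1_a (a joint): How far the +y arm of snap ring 1 is sprung outwards about its back, rad: 0 (reads down to -0.01) = contracted, about 0.16 passes a collar, 0.32 the most. Spring: 3 N at the eye at 0, 8 N at 0.17.
- ring1_b (a joint): How far the -y arm of snap ring 1 is sprung outwards about its back, rad: 0 (reads down to -0.01) = contracted, about 0.16 passes a collar, 0.32 the most. Spring: 3 N at the eye at 0, 8 N at 0.17.
- ring2_c (a point): Snap ring 2, oiled steel, 30 g, flat on the bench at the start: open ring 5 mm thick, inside 40, outside 53 mm. This point: its centre, half-way up, tied to the ring's back; x points to the gap, z up. Lugs 14 x 14 mm beside the gap have 8 mm eyes at x = 31, y = +-10 mm. Over a collar each eye must be spread 8 mm; the opening's centre is then 3 mm ahead (+x) of this point.
- ring2_a (a joint): How far the +y arm of snap ring 2 is sprung outwards about its back, rad: 0 (reads down to -0.01) = contracted, about 0.16 passes a collar, 0.32 the most. Spring: 3 N at the eye at 0, 8 N at 0.17.
- ring2_b (a joint): How far the -y arm of snap ring 2 is sprung outwards about its back, rad: 0 (reads down to -0.01) = contracted, about 0.16 passes a collar, 0.32 the most. Spring: 3 N at the eye at 0, 8 N at 0.17.
- ring3_c (a point): Snap ring 3, oiled steel, 30 g, flat on the bench at the start: open ring 5 mm thick, inside 40, outside 53 mm. This point: its centre, half-way up, tied to the ring's back; x points to the gap, z up. Lugs 14 x 14 mm beside the gap have 8 mm eyes at x = 31, y = +-10 mm. Over a collar each eye must be spread 8 mm; the opening's centre is then 3 mm ahead (+x) of this point.
- ring3_a (a joint): How far the +y arm of snap ring 3 is sprung outwards about its back, rad: 0 (reads down to -0.01) = contracted, about 0.16 passes a collar, 0.32 the most. Spring: 3 N at the eye at 0, 8 N at 0.17.
- ring3_b (a joint): How far the -y arm of snap ring 3 is sprung outwards about its back, rad: 0 (reads down to -0.01) = contracted, about 0.16 passes a collar, 0.32 the most. Spring: 3 N at the eye at 0, 8 N at 0.17.
- pliers_grip (a point): Grip point of the snap-ring pliers (180 g), midway between the two black handles, 100 mm above the tips; at the start they hang tips down in the rack. y from handle to handle, z up. Handles 62 to 135 mm above the tips, 20 mm deep, 62 mm over their outer faces relaxed, 36 mm squeezed to the stop; a handle yields at 8 N, 10 N at the stop, plus the ring's spring. Parallel action.
- pliers_tips (a point): Point midway between the ends of the two tips, axes as pliers_grip. Squeezing the handles spreads the tips equally: tips at y = +-9 mm relaxed, +-22 mm at the stop. Each tip is a nose 3.5 mm in diameter, 4.3 mm long, under a shoulder 9.6 mm in diameter. With the noses in the eyes and spread hard, the ring hangs on them by friction and can be carried.
- rack_top (a point): Fixed wooden rack for the pliers. Point midway between the tops of its two rails, 70 mm above the bench. Rails 16 mm thick, 80 mm long along x, 38 mm gap between them (y -19 to +19 mm), base board 90 x 90 mm. The pliers hang with tips in the gap and their guard (24 mm in x, 68 mm in y, underside 55 mm above the tips) on both rails, y along y, grip point 45 mm above this point.
- square: Bystander: steel combination square lying flat, blade 150 mm. Origin under the blade's middle.
- tape: Bystander: tape measure, 72 x 70 x 40 mm. Origin under its centre.
Mind the look-alikes: they are no part of the job. What is shaped like the part that bears pliers_grip but orange or red is not meant. Of the things that look like the part that bears rack_top, take the one that is nearest to the robot's base at the start.

How it is judged:
By the outcome, as a careful person would: the job done as asked, in the order asked, and still so for the second after the job is handed in, with the robot touching nothing.
Of wheel1, wheel2, wheel3 only 2 to 3 are there at a start; the rules pass over those that are not, and their reading is None.
At some moment in a run one of ring1, ring2, ring3 may be knocked a few centimetres aside while the robot is not near it.
It also fails if it takes over 210 s, if anything falls off the work surface, if the arm or the gripper's body presses on something with over 40 N, if the wrist force passes 120 N, or if a joint passes its speed limit or range.

## Working session

There is one attempt and no reset: what is moved stays moved. The work goes in short steps, Python scripts to look and compute and a tool call to move; the robot and the scene stay as the last step left them, time stands still between calls to the robot, and variables do not carry over. Pictures are saved under pics/ and viewed, about 12 in all and at most 16, crops included, and the job is handed in when it is done.

Besides the shell and the picture viewer there is one more tool, called after "Request:" as name([rows], argument=value, ...), one row to a line, values as JSON. servo_tool: Moves the arm, as the interface text tells. Its arguments: {"type":"object","properties":{"series":{"type":"array"}},"required":["series"]}

```bash
ls; mkdir -p pics; cat > h.py <<'E'
import numpy as np, cv2
from workcell import robot
def cal(n):
    c=robot.get_calibration(n); return np.array(c["mtx"]),np.array(c["extrinsics"]),c
def proj(n,P):
    K,E,_=cal(n); p=E[:3,:3]@np.array(P,float)+E[:3,3]; q=np.array([p[0],-p[1],-p[2]]); u=K@q; return u[:2]/u[2]
def ray(n,uv):
    K,E,_=cal(n); d=np.linalg.inv(K)@np.array([uv[0],uv[1],1.]); d=np.array([d[0],-d[1],-d[2]])
    R=E[:3,:3]; return -R.T@E[:3,3], R.T@d
def onz(n,uv,z):
    o,d=ray(n,uv); return o+d*(z-o[2])/d[2]
def tri(uv1,uv2,n1="scene",n2="top"):
    A=[];b=[]
    for n,u in((n1,uv1),(n2,uv2)):
        o,d=ray(n,u); d=d/np.linalg.norm(d); M=np.eye(3)-np.outer(d,d); A.append(M); b.append(M@o)
    return np.linalg.solve(sum(A),sum(b))
def snap(n,f):
    im=cv2.cvtColor(robot.get_image(n),cv2.COLOR_RGB2BGR); cv2.imwrite("pics/"+f+".png",im); return im
E
python3 - <<'E'
from h import *
for n in("scene","top"):
    snap(n,n+"0"); K,E,c=cal(n); print(n,c.keys(),K.round(1).tolist(),E.round(3).tolist()); print({k:c[k] for k in c if k not in("mtx","extrinsics")})
o=robot.get_obs(); print(o, robot.tcp_to_tips)
E
```

```text
pics
scene dict_keys(['mtx', 'extrinsics']) [[532.9, 0.0, 273.0], [0.0, 532.9, 211.2], [0.0, 0.0, 1.0]] [[-0.283, 0.959, 0.008, 0.184], [-0.716, -0.217, 0.663, 0.314], [0.638, 0.182, 0.748, -1.801], [0.0, 0.0, 0.0, 1.0]]
{}
top dict_keys(['mtx', 'extrinsics']) [[378.9, 0.0, 281.1], [0.0, 378.9, 209.1], [0.0, 0.0, 1.0]] [[-0.017, -1.0, 0.008, -0.043], [0.984, -0.015, 0.179, -0.523], [-0.178, 0.011, 0.984, -1.044], [0.0, 0.0, 0.0, 1.0]]
{}
{'t': 0.1, 'joint_positions': array([ 1.15390678e+00,  2.45708321e-01,  1.55886958e+00,  9.94055107e-07,
        1.33866843e+00, -1.74134586e-01]), 'joint_velocities': array([-0.00144791, -0.002433  , -0.00197709, -0.00063303,  0.00188383,
        0.00112639]), 'joint_torque': array([ 9.70507608e-05, -4.16914415e+01, -3.15526450e+01,  6.86441339e-02,
        3.09625338e-02, -3.93254163e-05]), 'ee_pos': array([0.15606313, 0.63049007, 0.22949059]), 'ee_rot': array([ 0.55634503, -0.43605615,  0.55737715,  0.43550655]), 'contact_force': array([-0.63742285, -0.19408782,  0.04630221]), 'ft_torque': array([-0.01248205, -0.01736037, -0.0030797 ]), 'finger_gap': 0.09386293865069138} 0.025
```

View pics/scene0.png

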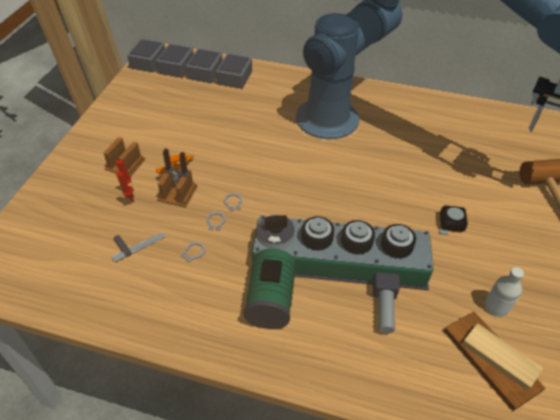

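View pics/top0.png

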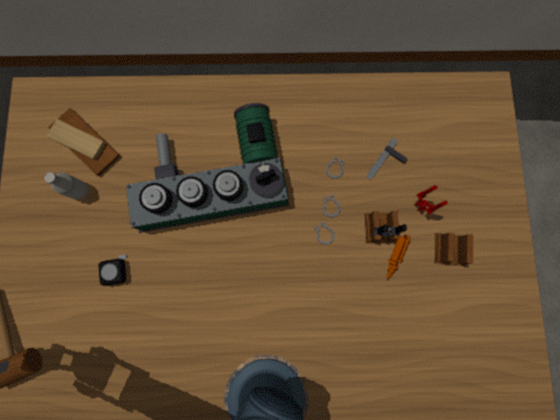

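The scene picture shows the feeder with three wheels, selector at (275,228), motor, three rings at (233,201), (216,220), (193,252), black pliers in the rack at (177,180).
Candidates (top view): pliers are black (390,231), orange (398,257) or red (430,200), so black. The racks are (382,226) and (454,249). The first is nearer the base (265,390), so I take that one. Next, close crops.

```bash
python3 - <<'E'
from h import *
t=cv2.imread("pics/top0.png"); s=cv2.imread("pics/scene0.png")
def crop(im,x,y,w,h,W,H): return cv2.resize(im[y:y+h,x:x+w],(W,H),interpolation=cv2.INTER_CUBIC)
a=crop(t,310,130,130,150,400,460)  # 3.077
b=crop(s,150,140,100,115,400,460)
cv2.imwrite("pics/c1.png",np.hstack([a,b]))
a=crop(t,120,150,180,85,800,378); b=crop(s,240,205,200,50,800,200)
cv2.imwrite("pics/c2.png",np.vstack([a,b]))
for p in((382,226),(454,249)): print(onz("top",p,.07))
E
```

```text
[ 0.46574644 -0.33292478  0.07      ]
[ 0.3982177  -0.52916781  0.07      ]
```

View pics/c1.png

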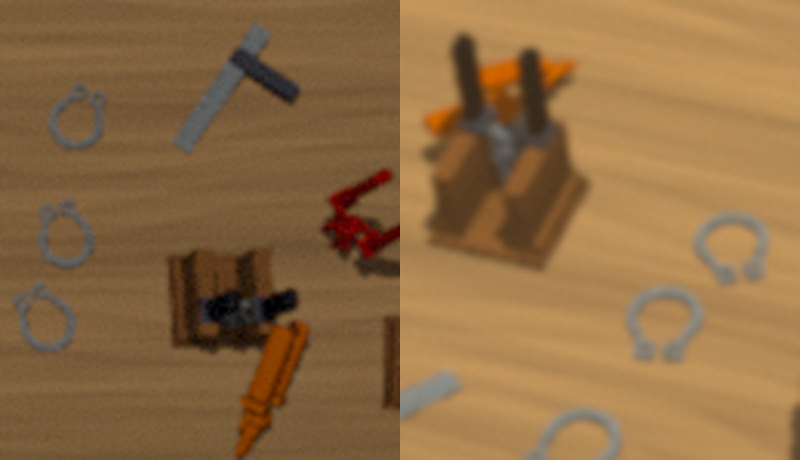

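View pics/c2.png

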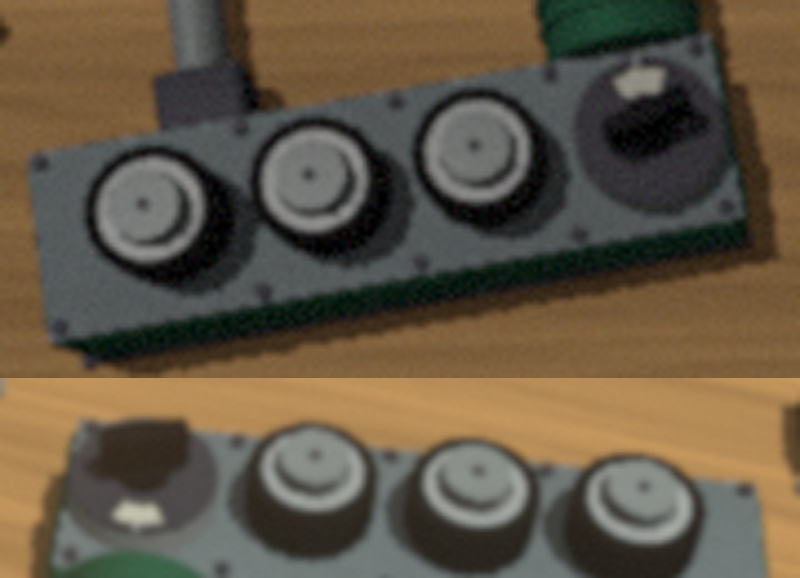

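The crops show all three wheels present, with axle dots at c2 (143,204), (308,174), (474,146). The selector bar lies about crosswise at c2 (657,125), and the black pliers are upright in rack A. The ring gaps point roughly +x. Now measuring.

```bash
cat >> h.py <<'E'
from scipy.optimize import least_squares
def avg(n,k=4): return cv2.cvtColor(np.mean([robot.get_image(n).astype(np.float32) for _ in range(k)],0).astype(np.uint8),cv2.COLOR_RGB2BGR)
def up(im,x,y,w,h,f=6): return cv2.resize(im[y:y+h,x:x+w],None,fx=f,fy=f,interpolation=cv2.INTER_CUBIC)
def full(c,r,x,y,f=6): return np.stack([(np.asarray(c)+.5)/f-.5+x,(np.asarray(r)+.5)/f-.5+y],-1)
def darkdot(im,uv,r=3):
    x,y=int(uv[0])-r,int(uv[1])-r; c=cv2.cvtColor(up(im,x,y,2*r+1,2*r+1),cv2.COLOR_BGR2GRAY).astype(float)
    w=np.clip(np.percentile(c,50)-c,0,None); w[w<.5*w.max()]=0
    n,l,_,_=cv2.connectedComponentsWithStats((w>0).astype(np.uint8)); w=w*(l==l[np.unravel_index(w.argmax(),w.shape)])
    R,C=np.indices(w.shape); return full((C*w).sum()/w.sum(),(R*w).sum()/w.sum(),x,y)
def onzv(n,P,z):
    return np.array([onz(n,p,z)[:2] for p in P])
def ring(im,n,xy,z=.0025,R=.05):
    """ring centre and gap direction near world xy from one picture"""
    u=proj(n,[*xy,z]); r=int(R*(400 if n=="top" else 330)*1.0)+1; x,y=int(u[0])-r,int(u[1])-r
    c=up(im,x,y,2*r+1,2*r+1).astype(float); sat=(c[...,2]-c[...,0]) # red minus blue
    bg=np.median(sat); m=sat<bg-.5*(bg-np.percentile(sat,1.5))
    k,l,s,_=cv2.connectedComponentsWithStats(m.astype(np.uint8)); m=l==1+s[1:,4].argmax()
    rr,cc=np.nonzero(m); P=onzv(n,full(cc,rr,x,y)[::3],z)
    ctr=P.mean(0)
    for _ in range(4):
        d=np.linalg.norm(P-ctr,axis=1); Q=P[d<.0275]
        ctr=least_squares(lambda c:np.linalg.norm(Q-c,axis=1)-.02325,ctr,loss="soft_l1",f_scale=.002).x
    d=P-ctr; L=d[np.linalg.norm(d,axis=1)>.029].mean(0)
    return ctr,np.degrees(np.arctan2(L[1],L[0])),np.linalg.norm(L)
E
python3 - <<'E'
from h import *
I={n:avg(n) for n in("top","scene")}
for n in I: cv2.imwrite(f"pics/avg_{n}.png",I[n])
td=[(120+474/4.444,150+146/4.444),(120+308/4.444,150+174/4.444),(120+143/4.444,150+204/4.444)]
sd=[(240+315/4,205+(455-378)/4),(240+478/4,205+(471-378)/4),(240+644/4,205+(487-378)/4)]
A=[]
for a,b in zip(td,sd):
    a2,b2=darkdot(I["top"],a),darkdot(I["scene"],b); A.append(tri(b2,a2)); print(np.round(A[-1],4),onz("top",a2,.138)[:2].round(4),onz("scene",b2,.138)[:2].round(4))
A=np.array(A); c=A.mean(0); d=A[2]-A[0]; yaw=np.arctan2(-d[0],d[1]); print("feeder",c,np.degrees(yaw),np.linalg.norm(d))
print("selector",c[:2]-.205*np.array([-np.sin(yaw),np.cos(yaw)]))
for p in((310+77/3.077,130+118/3.077),(310+67/3.077,130+238/3.077),(310+47/3.077,130+320/3.077)):
    xy=onz("top",p,.0025)[:2]; print([ring(I[n],n,xy) for n in I])
E
```

```text
[0.5812 0.0951 0.1381] [0.5812 0.095 ] [0.5811 0.0951]
[0.5646 0.1936 0.1382] [0.5646 0.1937] [0.5644 0.1936]
[0.548  0.292  0.1384] [0.5481 0.2919] [0.5475 0.2923]
feeder [0.56457364 0.19356535 0.13823712] 9.57296677641216 0.1997525487661803
selector [ 0.59866586 -0.00857994]Traceback (most recent call last):
  File "<stdin>", line 12, in <module>
  File "h.py", line 36, in ring
    rr,cc=np.nonzero(m); P=onzv(n,full(cc,rr,x,y)[::3],z)
                           ~~~~^^^^^^^^^^^^^^^^^^^^^^^^^^
  File "h.py", line 29, in onzv
    return np.array([onz(n,p,z)[:2] for p in P])
                     ~~~^^^^^^^
  File "h.py", line 11, in onz
    o,d=ray(n,uv); return o+d*(z-o[2])/d[2]
        ~~~^^^^^^
  File "h.py", line 8, in ray
    K,E,_=cal(n); d=np.linalg.inv(K)@np.array([uv[0],uv[1],1.]); d=np.array([d[0],-d[1],-d[2]])
          ~~~^^^
  File "h.py", line 4, in cal
    c=robot.get_calibration(n); return np.array(c["mtx"]),np.array(c["extrinsics"]),c
ValueError: time passes only in moves, steps and waits
```

```bash
sed -i 's/^def cal(n):/from functools import lru_cache\n@lru_cache\ndef cal(n):/' h.py
python3 - <<'E'
from h import *
I={n:cv2.imread(f"pics/avg_{n}.png") for n in("top","scene")}
for p in((310+77/3.077,130+118/3.077),(310+67/3.077,130+238/3.077),(310+47/3.077,130+320/3.077)):
    xy=onz("top",p,.0025)[:2]
    for n in I:
        c,a,l=ring(I[n],n,xy); print(n,c.round(4),a.round(1),l.round(4))
def black(n,x,y,w,h,z,T):
    c=up(I[n],x,y,w,h).max(2); m=(c<T).astype(np.uint8)
    cs,_=cv2.findContours(m,cv2.RETR_EXTERNAL,cv2.CHAIN_APPROX_NONE)
    for q in cs:
        if cv2.contourArea(q)<150: continue
        P=onzv(n,full(q[:,0,0],q[:,0,1],x,y),z); r=cv2.minAreaRect((P*1000).astype(np.float32)); print(n,np.round(r[0],1),np.round(r[1],1),round(r[2],1))
print("selector bar"); black("top",252,162,32,24,.148,45)
print("handles"); black("top",366,215,46,28,.15,35)
cv2.imwrite("pics/c3.png",np.hstack([up(I["top"],250,160,36,34,11),up(I["top"],362,210,50,47,8)[:374]]))
E
```

```text
top [ 0.653  -0.2173] -25.8 0.0267
scene [ 0.6536 -0.2184] -30.8 0.0179
top [ 0.5342 -0.2012] 13.0 0.0273
scene [ 0.5346 -0.2017] 13.8 0.0139
top [ 0.452  -0.1796] 30.3 0.0311
scene [ 0.4525 -0.1799] 37.0 0.0156
selector bar
top [589.2 -14. ] [37.9 63.6] 25.3
top [600.4 -54.6] [ 6.5 65.5] 89.4
handles
top [ 436.  -312.3] [43.2 32.3] 7.6
top [ 445.7 -356.6] [19.  32.3] 18.0
```

View pics/c3.png

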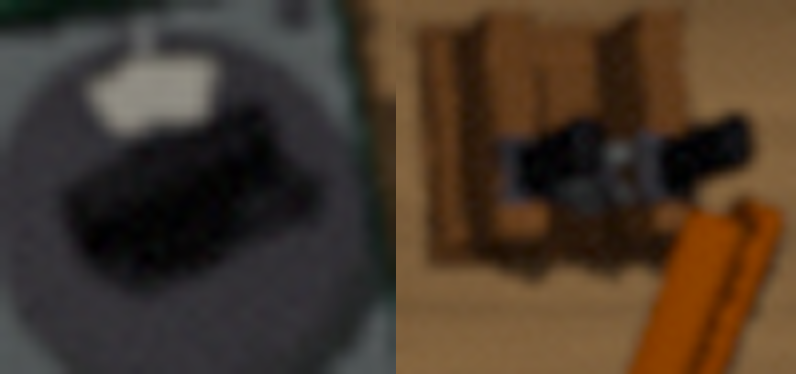

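The selector crop shows a blank white window with no dot in the middle. The bar is at about 105° in the feeder frame, so the reading is about 1.8 rad and not four dots. I'm moving over the selector.

Request:
servo_tool([
  [0.0222,-0.032,0,0,0,-2.55,1],
  [0.0222,-0.032,0,0,0,-2.55,1],
  [0.0222,-0.032,0,0,0,-2.55,1],
  [0.0222,-0.032,0,0,0,-2.55,1],
  [0.0222,-0.032,0,0,0,-2.55,1],
  [0.0222,-0.032,0,0,0,-2.55,1],
  [0.0222,-0.032,0,0,0,-2.55,1],
  [0.0222,-0.032,0,0,0,-2.55,1],
  [0.0222,-0.032,0,0,0,-2.55,1],
  [0.0222,-0.032,0,0,0,-2.55,1],
])

```text
t: 1.5
ee_pos: [0.379, 0.3096, 0.2308]
ee_rot: [0.64, -0.302, 0.639, 0.302]
contact_force: [0.4, 0.8, -0.1]
finger_gap: 0.0941
```

Request:
servo_tool([
  [0.0222,-0.032,0,0,0,-2.55,1],
  [0.0222,-0.032,0,0,0,-2.55,1],
  [0.0222,-0.032,0,0,0,-2.55,1],
  [0.0222,-0.032,0,0,0,-2.55,1],
  [0.0222,-0.032,0,0,0,-2.55,1],
  [0.0222,-0.032,0,0,0,-2.55,1],
  [0.0222,-0.032,0,0,0,-2.55,1],
  [0.0222,-0.032,0,0,0,-2.55,1],
  [0.0222,-0.032,0,0,0,-2.55,1],
  [0.0222,-0.032,0,0,0,-2.55,1],
])

```text
t: 2.5
ee_pos: [0.6011, -0.0106, 0.2306]
ee_rot: [0.691, -0.153, 0.69, 0.153]
contact_force: [0.5, -0.0, 0.0]
finger_gap: 0.094
```

```bash
cat >> h.py <<'E'
def pose():
    from scipy.spatial.transform import Rotation as R
    o=robot.get_obs(); q=o["ee_rot"]; M=R.from_quat([q[1],q[2],q[3],q[0]]).as_matrix()
    print("t",round(o["t"],2),"p",o["ee_pos"].round(4),"jaw deg",np.degrees(np.arctan2(M[1,2],M[0,2])).round(2),"toolx",M[:,0].round(3),"gap",round(o["finger_gap"],4),"F",o["contact_force"].round(1),"T",o["ft_torque"].round(2),"q6",o["joint_positions"][5].round(2))
    return o["ee_pos"],M
E
python3 -c "from h import *;pose()"
```

```text
t 2.5 p [ 0.6011 -0.0106  0.2306] jaw deg 24.97 toolx [ 0. -0. -1.] gap 0.094 F [ 0.5 -0.   0. ] T [-0.08  0.03 -0.01] q6 -0.64
```

Request:
servo_tool([
  [-0.0025,0.002,-0.03,0,0,0,1],
  [0,0,-0.03,0,0,0,1],
  [0,0,-0.025,0,0,0,1],
  [0,0,-0.007,0,0,0,1],
  [0,0,0,0,0,0,-1],
  [0,0,0,0,0,0,-1],
  [0,0,0,0,0,0,-1],
  [0,0,0,0,0,0,-1],
  [0,0,0,0,0,0,-1],
  [0,0,0,0,0,0,-1],
])

```text
t: 3.5
ee_pos: [0.598, -0.0071, 0.1389]
ee_rot: [0.69, -0.154, 0.69, 0.153]
contact_force: [-1.1, 0.1, -0.8]
finger_gap: 0.0495
```

```bash
python3 -c "from h import *;pose()"
```

```text
t 3.5 p [ 0.598  -0.0071  0.1389] jaw deg 25.09 toolx [ 0.001 -0.    -1.   ] gap 0.0495 F [-1.1  0.1 -0.8] T [-0.06  0.01 -0.08] q6 -0.64
```

Request:
servo_tool([
  [0,0,0,0,0,0,-1],
  [0,0,0,0,0,0,-1],
  [0,0,0,0,0,0,-1],
  [0,0,0,0,0,0,-1],
  [0,0,0,0,0,0,-1],
  [0,0,0,0,0,0,-1],
  [0,0,0,0,0,0,-1],
])

```text
t: 4.2
ee_pos: [0.598, -0.0069, 0.1384]
ee_rot: [0.69, -0.154, 0.69, 0.154]
contact_force: [2.8, 1.3, -1.5]
finger_gap: 0.0138
```

```bash
python3 -c "from h import *;pose()"
```

```text
t 4.2 p [ 0.598  -0.0069  0.1384] jaw deg 25.09 toolx [ 0.001  0.    -1.   ] gap 0.0138 F [ 2.8  1.3 -1.5] T [ 0.09 -0.29  0.01] q6 -0.64
```

Request:
servo_tool([
  [0,0,0,0,0,-5,-1],
  [0,0,0,0,0,-5,-1],
  [0,0,0,0,0,-5,-1],
  [0,0,0,0,0,-5,-1],
  [0,0,0,0,0,-5,-1],
  [0,0,0,0,0,0,-1],
])

```text
t: 4.8
ee_pos: [0.5987, -0.0068, 0.1384]
ee_rot: [0.708, 0.0, 0.706, 0.0]
contact_force: [6.3, 1.5, -3.1]
finger_gap: 0.0138
```

```bash
python3 -c "from h import *;pose()
I=avg('scene',2);cv2.imwrite('pics/c4.png',up(I,240,200,100,70,8))"
```

```text
t 4.8 p [ 0.5987 -0.0068  0.1384] jaw deg -0.0 toolx [ 0.003  0.001 -1.   ] gap 0.0138 F [ 6.3  1.5 -3.1] T [ 0.16 -0.66 -0.05] q6 -0.2
```

View pics/c4.png

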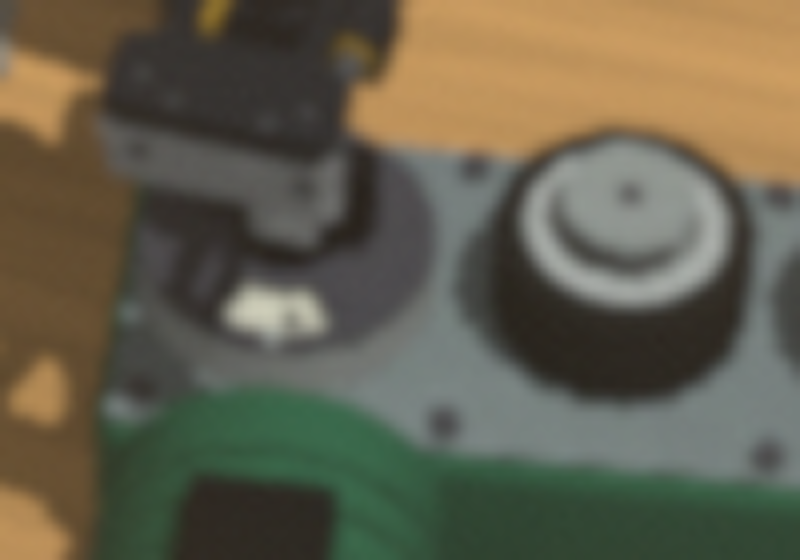

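The scene crop shows a single dot just right of the window's middle at (293,318). That confirms about 1.4 rad, so −80.5° to go.

Request:
servo_tool([
  [0,0,0,0,0,-8.05,-1],
  [0,0,0,0,0,-8.05,-1],
  [0,0,0,0,0,-8.05,-1],
  [0,0,0,0,0,-8.05,-1],
  [0,0,0,0,0,-8.05,-1],
  [0,0,0,0,0,-8.05,-1],
  [0,0,0,0,0,-8.05,-1],
  [0,0,0,0,0,-8.05,-1],
  [0,0,0,0,0,-8.05,-1],
  [0,0,0,0,0,-8.05,-1],
])

```text
t: 5.9
ee_pos: [0.6002, -0.0082, 0.1385]
ee_rot: [0.541, 0.459, 0.536, -0.457]
contact_force: [12.0, -4.4, -8.3]
finger_gap: 0.014
```

Request:
servo_tool([
  [0,0,0,0,0,0,-1],
  [0,0,0,0,0,0,0],
  [0,0,0,0,0,0,0],
  [0,0,0,0,0,0,0],
  [0,0,0,0,0,0,0],
  [0,0,0.03,0,0,0,0.5],
  [0,0,0.04,0,0,0,0.7],
  [-0.04,0,0.04,0,0,0,1],
  [-0.05,0,0.02,0,0,0,1],
  [-0.05,0,0,0,0,0,1],
])

```text
t: 6.9
ee_pos: [0.4664, -0.0074, 0.266]
ee_rot: [0.542, 0.457, 0.538, -0.455]
contact_force: [-0.2, -0.4, 0.5]
finger_gap: 0.0821
```

```bash
python3 -c "from h import *;pose()
I=avg('scene',3);J=avg('top',3);cv2.imwrite('pics/c5.png',np.hstack([up(I,250,205,50,50,8),up(J,245,155,50,50,8)]))"
```

```text
t 6.9 p [ 0.4664 -0.0074  0.266 ] jaw deg -80.38 toolx [ 0.006 -0.002 -1.   ] gap 0.0821 F [-0.2 -0.4  0.5] T [-0.08  0.24 -0.03] q6 1.14
```

View pics/c5.png

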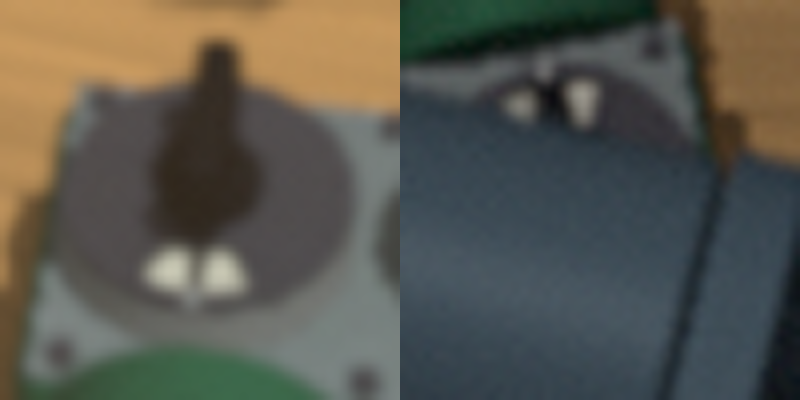

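The crop shows the neutral bar in the middle of the window, dark stripe at (195,270) between two equal white halves. Next, the pliers pose.

```bash
python3 - <<'E'
from h import *
I={n:cv2.imread(f"pics/avg_{n}.png") for n in("top","scene")}
a=tri((182.75,154.25),(385.6,228.1)); b=tri((165.75,150.5),(405,226.3)); print(a,b,(a+b)/2)
def blobs(n,x,y,w,h,T):
    c=up(I[n],x,y,w,h).max(2); k,l,s,ce=cv2.connectedComponentsWithStats((c<T).astype(np.uint8))
    for i in range(1,k):
        if s[i,4]>150:
            rr,cc=np.nonzero(l==i); P=full(cc,rr,x,y); print(n,ce[i].round(),s[i,4],"mean",P.mean(0).round(2),"bbox",P.min(0).round(1),P.max(0).round(1))
            if n=="scene":
                for q in(P[P[:,1]<P[:,1].min()+2.5].mean(0),P[P[:,1]>P[:,1].max()-2.5].mean(0)): print("  end",q.round(2), onz(n,q,.148).round(4))
blobs("scene",155,142,42,45,75)
# rack rail top edges in the top view: brightest wood
print(onz("top",(387.2,231.5),.078), [onz("top",(362+(u-396)/8,210+v/8),.07).round(4) for u,v in((660,15),(690,215),(510,15),(515,235))])
E
```

```text
[ 0.45001543 -0.31985679  0.14391537] [ 0.45328618 -0.36896299  0.14788401] [ 0.4516508  -0.34440989  0.14589969]
scene [ 74. 114.] 2807 mean [166.88 160.51] bbox [163.6 149.4] [170.6 170.9]
  end [165.56 150.79] [ 0.4549 -0.3668  0.148 ]
  end [167.69 169.56] [ 0.5215 -0.3309  0.148 ]
scene [169. 143.] 3535 mean [182.83 165.39] bbox [178.8 152.9] [186.8 176.4]
  end [181.91 154.24] [ 0.4548 -0.3183  0.148 ]
  end [180.65 174.82] [ 0.5299 -0.2901  0.148 ]
[ 0.44908922 -0.34415532  0.078     ] [array([ 0.5053, -0.3723,  0.07  ]), array([ 0.4344, -0.3778,  0.07  ]), array([ 0.5062, -0.3193,  0.07  ]), array([ 0.4284, -0.3162,  0.07  ])]
```

Request:
servo_tool([
  [-0.0019,-0.0421,-0.007,0,0,-0.7,1],
  [-0.0019,-0.0421,-0.007,0,0,-0.7,1],
  [-0.0019,-0.0421,-0.007,0,0,-0.7,1],
  [-0.0019,-0.0421,-0.007,0,0,-0.7,1],
  [-0.0019,-0.0421,-0.007,0,0,-0.7,1],
  [-0.0019,-0.0421,-0.007,0,0,-0.7,1],
  [-0.0019,-0.0421,-0.007,0,0,-0.7,1],
  [-0.0019,-0.0421,-0.007,0,0,-0.7,1],
  [0,0,0,0,0,0,1],
])

```text
t: 8.1
ee_pos: [0.4507, -0.3484, 0.2046]
ee_rot: [0.515, 0.483, 0.517, -0.484]
contact_force: [-0.9, 0.3, 0.3]
finger_gap: 0.0942
```

```bash
python3 -c "from h import *;pose()
I=avg('top',3);J=avg('scene',3);cv2.imwrite('pics/c6.png',np.hstack([up(J,140,110,70,90,5),up(I,350,195,70,90,5)]))"
```

```text
t 8.1 p [ 0.4507 -0.3484  0.2046] jaw deg -86.28 toolx [-0.002  0.001 -1.   ] gap 0.0942 F [-0.9  0.3  0.3] T [0.05 0.15 0.  ] q6 0.65
```

View pics/c6.png

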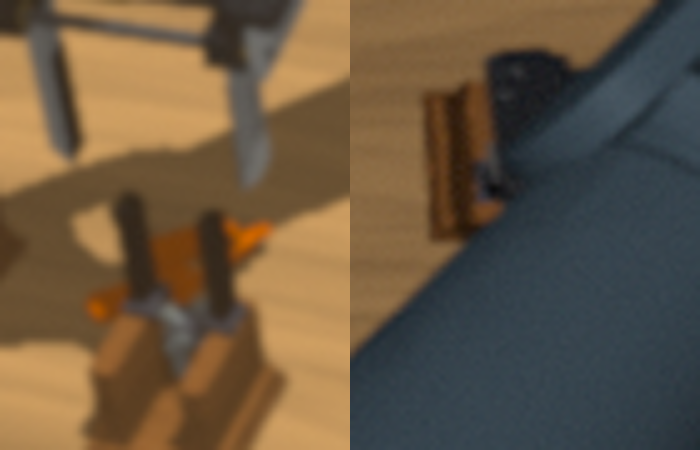

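The scene crop shows the open fingers straddling both handles, with orange pliers clear behind. Descending.

Request:
servo_tool([
  [0.0005,0.004,-0.02,0,0,0,1],
  [0,0,-0.025,0,0,0,1],
  [0,0,-0.025,0,0,0,1],
  [0,0,-0.0136,0,0,0,1],
  [0,0,0,0,0,0,0.28],
  [0,0,0,0,0,0,0.28],
  [0,0,0,0,0,0,0.28],
  [0,0,0,0,0,0,0.28],
  [0,0,0,0,0,0,0.28],
  [0,0,0,0,0,0,0.28],
])

```text
t: 9.4
ee_pos: [0.4521, -0.3407, 0.1244]
ee_rot: [0.518, 0.482, 0.516, -0.482]
contact_force: [0.2, 0.9, 6.3]
finger_gap: 0.06
```

```bash
python3 -c "from h import *;pose()"
```

```text
t 9.4 p [ 0.4521 -0.3407  0.1244] jaw deg -86.01 toolx [ 0.002 -0.002 -1.   ] gap 0.06 F [0.2 0.9 6.3] T [-0.01  0.13  0.01] q6 0.66
```

Request:
servo_tool([
  [0,0,0,0,0,0,0.26],
  [0,0,0,0,0,0,0.26],
  [0,0,0,0,0,0,0.26],
])

```text
t: 9.7
ee_pos: [0.4521, -0.341, 0.1244]
ee_rot: [0.518, 0.482, 0.516, -0.483]
contact_force: [0.6, -0.9, 5.1]
finger_gap: 0.0593
```

```bash
python3 -c "from h import *;pose()"
```

```text
t 9.7 p [ 0.4521 -0.341   0.1244] jaw deg -86.01 toolx [ 0.002 -0.003 -1.   ] gap 0.0593 F [ 0.6 -0.9  5.1] T [-0.22  0.08  0.01] q6 0.66
```

Request:
servo_tool([
  [0,0,0.02,0,0,0,0.26],
  [0,0,0.035,0,0,0,0.26],
  [0,0,0.035,0,0,0,0.26],
  [0.0225,0.028,0.03,0,0,1.8,0.26],
  [0.0225,0.028,0,0,0,1.8,0.26],
  [0.0225,0.028,0,0,0,1.8,0.26],
  [0.0225,0.028,-0.02,0,0,1.8,0.26],
  [0.0225,0.0316,-0.04,0,0,1.8,0.26],
  [0,0,-0.02,0,0,0,0.26],
  [0,0,0,0,0,0,0.26],
])

```text
t: 10.7
ee_pos: [0.5591, -0.197, 0.1622]
ee_rot: [0.55, 0.439, 0.557, -0.44]
contact_force: [-0.0, -0.9, -1.9]
finger_gap: 0.0594
```

```bash
python3 - <<'E'
from h import *
p,M=pose()
I=avg('top',4);J=avg('scene',4);cv2.imwrite("pics/t7.png",I);cv2.imwrite("pics/s7.png",J)
u=proj("scene",p-[0,0,.08]).astype(int); v=proj("top",p-[0,0,.08]).astype(int); print(u,v)
cv2.imwrite('pics/c7.png',np.hstack([up(J,u[0]-30,u[1]-40,60,80,7),up(I,v[0]-25,v[1]-40,50,80,7)]))
print("exp tips",proj("scene",p-[0,0,.1094]),proj("top",p-[0,0,.1094]))
E
```

```text
t 10.7 p [ 0.5591 -0.197   0.1622] jaw deg -76.91 toolx [-0.008  0.005 -1.   ] gap 0.0594 F [-0.  -0.9 -1.9] T [-0.04  0.2   0.  ] q6 0.81
[211 207] [332 193]
exp tips [212.62849091 214.29143275] [331.40117578 195.48609531]
```

View pics/c7.png

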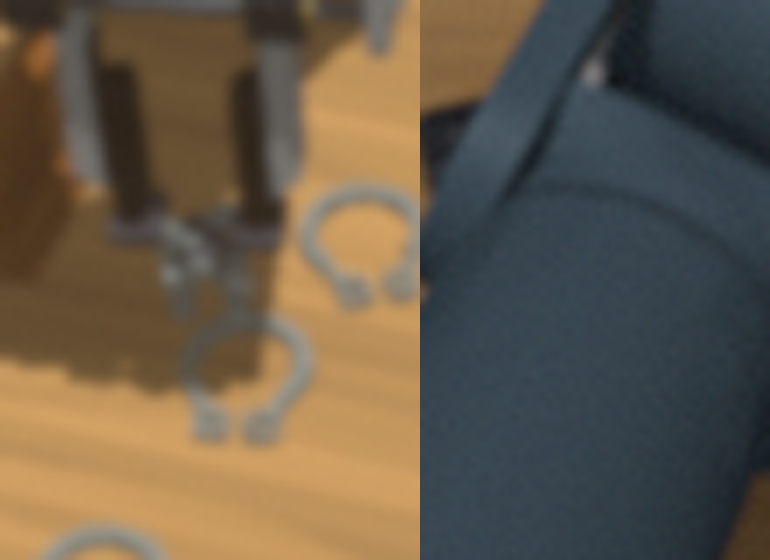

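Request:
servo_tool([
  [0,0,0,0,0,0,0.26],
  [0,0,0,0,0,0,0.26],
])

```text
t: 11.3
ee_pos: [0.5615, -0.1997, 0.1672]
ee_rot: [0.553, 0.44, 0.553, -0.44]
contact_force: [-0.5, -0.0, -1.3]
finger_gap: 0.0592
```

```bash
python3 - <<'E'
from h import *
p,M=pose()
J=avg('scene',6);cv2.imwrite("pics/s8.png",J)
t=p+M[:,0]*.1094
print("exp tips",t,[proj("scene",t+s*.0103*M[:,2]) for s in(1,-1)],proj("scene",t))
for n,f in(("scene",J),):
    print("ring",ring(f,n,(.5342,-.2012)))
E
```

```text
t 11.3 p [ 0.5615 -0.1997  0.1672] jaw deg -77.03 toolx [ 0. -0. -1.] gap 0.0592 F [-0.5 -0.  -1.3] T [-0.07  0.15 -0.08] q6 0.81
exp tips [ 0.56157287 -0.19973976  0.05782768] [array([207.41618912, 213.30380485]), array([215.0173065 , 213.69441054])] [211.2158289  213.49906047]
ring (array([ 0.53141513, -0.20299666]), np.float64(-139.5308655633521), np.float64(0.037582227242113075))
```

Request:
servo_tool([
  [0.003,0.0054,-0.01,0,0,0,0.26],
  [0,0,-0.02,0,0,0,0.26],
  [0,0,-0.018,0,0,0,0.26],
  [0,0,0,0,0,0,0.26],
  [0,0,0,0,0,0,0.26],
])

```text
t: 12.1
ee_pos: [0.5644, -0.1937, 0.1184]
ee_rot: [0.553, 0.44, 0.554, -0.44]
contact_force: [-0.1, 0.3, -0.7]
finger_gap: 0.0597
```

```bash
python3 - <<'E'
from h import *
p,M=pose()
J=avg('scene',6);cv2.imwrite("pics/s9.png",J)
t=p+M[:,0]*.1094
print("exp tips",t,[proj("scene",t+s*.0103*M[:,2]) for s in(1,-1)])
a=np.radians(13.4); 
for s in(1,-1): print("eye", proj("scene",[.5344+.031*np.cos(a)-s*.01*np.sin(a),-.2014+.031*np.sin(a)+s*.01*np.cos(a),.005]))
cv2.imwrite('pics/c9.png',up(J,185,185,50,50,12))
E
```

```text
t 12.1 p [ 0.5644 -0.1937  0.1184] jaw deg -77.0 toolx [-0.001  0.001 -1.   ] gap 0.0597 F [-0.1  0.3 -0.7] T [-0.07  0.14  0.01] q6 0.82
exp tips [ 0.56427198 -0.19364715  0.00904139] [array([210.61359585, 226.16895336]), array([218.04184904, 226.5484763 ])]
eye [217.80850253 227.49378697]
eye [210.60414233 227.16065623]
```

View pics/c9.png

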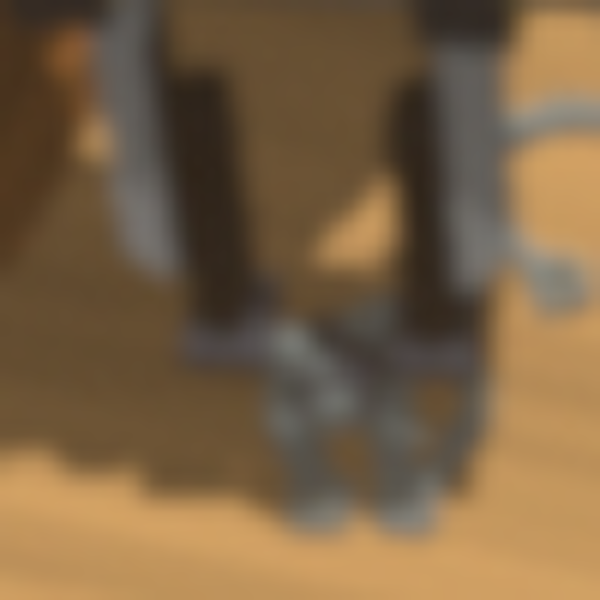

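The crop shows the plier jaws ending on the two lugs (320,515), (405,515), as predicted. Lowering to see if the noses enter.

Request:
servo_tool([
  [0,-0.0004,-0.004,0,0,0,0.26],
  [0,0,-0.004,0,0,0,0.26],
  [0,0,0,0,0,0,0.26],
  [0,0,0,0,0,0,0.26],
])

```text
t: 12.8
ee_pos: [0.5648, -0.1947, 0.1112]
ee_rot: [0.554, 0.44, 0.553, -0.44]
contact_force: [0.2, -0.2, 1.0]
finger_gap: 0.0591
```

```bash
python3 -c "from h import *;pose()"
```

```text
t 12.8 p [ 0.5648 -0.1947  0.1112] jaw deg -77.02 toolx [ 0.001 -0.    -1.   ] gap 0.0591 F [ 0.2 -0.2  1. ] T [-0.06  0.12 -0.02] q6 0.82
```

Request:
servo_tool([
  [0,0,-0.001,0,0,0,0.26],
  [0,0,0,0,0,0,0],
  [0,0,0,0,0,0,-0.4],
  [0,0,0,0,0,0,-0.4],
  [0,0,0,0,0,0,-0.4],
  [0,0,0,0,0,0,-0.4],
  [0,0,0,0,0,0,-0.4],
])

```text
t: 13.5
ee_pos: [0.5656, -0.1958, 0.1112]
ee_rot: [0.555, 0.44, 0.552, -0.44]
contact_force: [1.4, -4.0, 6.8]
finger_gap: 0.0348
```

```bash
python3 -c "from h import *;pose()"
```

```text
t 13.5 p [ 0.5656 -0.1958  0.1112] jaw deg -77.02 toolx [ 0.003 -0.003 -1.   ] gap 0.0348 F [ 1.4 -4.   6.8] T [-0.9  -0.04  0.01] q6 0.82
```

Request:
servo_tool([
  [0,0,0.02,0,0,0,-0.4],
  [0,0,0.04,0,0,0,-0.4],
  [0,0,0.045,0,0,0,-0.4],
  [0,0,0.045,0,0,0,-0.4],
  [0,0.01,0.02,0,0,0,-0.4],
  [0.007,0.04,0,0,0,0,-0.4],
  [0.007,0.04,0,0,0,0,-0.4],
  [0.007,0.04,0,0,0,0,-0.4],
  [0.007,0.04,0,0,0,0,-0.4],
  [0.007,0.04,0,0,0,0,-0.4],
])

```text
t: 14.5
ee_pos: [0.5984, 0.0177, 0.2778]
ee_rot: [0.552, 0.44, 0.555, -0.441]
contact_force: [0.1, -0.5, -1.5]
finger_gap: 0.0354
```

Request:
servo_tool([
  [0.006,0.04,0,0,0,0,-0.4],
  [0,0.03,0,0,0,0,-0.4],
  [0,0.018,0,0,0,0,-0.4],
  [0,0,0,0,0,0,-0.4],
  [0,0,0,0,0,0,-0.4],
  [0,0,0,0,0,0,-0.4],
])

```text
t: 15.1
ee_pos: [0.6054, 0.1023, 0.2795]
ee_rot: [0.553, 0.44, 0.553, -0.441]
contact_force: [0.5, 0.2, -1.5]
finger_gap: 0.0347
```

```bash
python3 - <<'E'
from h import *
p,M=pose()
J=avg('scene',6);cv2.imwrite("pics/s10.png",J);I=avg('top',4);cv2.imwrite("pics/t10.png",I)
t=p+M[:,0]*.1094; u=proj("scene",t).astype(int); v=proj("top",t).astype(int)
print("tips",t,u,v)
cv2.imwrite('pics/c10.png',np.hstack([up(J,u[0]-32,u[1]-35,64,64,9),up(I,v[0]-15,v[1]-32,24,64,9)]))
E
```

```text
t 15.1 p [0.6054 0.1023 0.2795] jaw deg -77.1 toolx [-0.001 -0.    -1.   ] gap 0.0347 F [ 0.5  0.2 -1.5] T [-0.03  0.05  0.01] q6 1.33
tips [0.60529044 0.10225789 0.17008894] [319 223] [221 170]
```

View pics/c10.png

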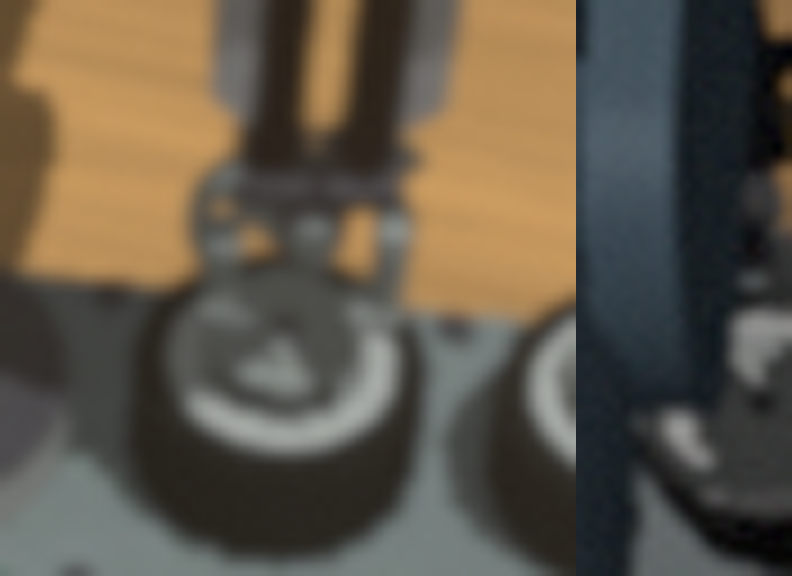

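The crop shows the ring hanging spread on the noses: arc at (200,200) behind the tips, force about 0.3 N heavier. Lowering over axle 1.

Request:
servo_tool([
  [0,-0.0013,-0.015,0,0,0,-0.4],
  [0,0,-0.01,0,0,0,-0.4],
  [0,0,-0.003,0,0,0,-0.4],
  [0,0,-0.003,0,0,0,-0.4],
  [0,0,-0.003,0,0,0,-0.4],
  [0,0,-0.003,0,0,0,-0.4],
  [0,0,0,0,0,0,-0.4],
])

```text
t: 16.3
ee_pos: [0.6077, 0.1029, 0.2477]
ee_rot: [0.555, 0.442, 0.552, -0.438]
contact_force: [-1.4, 1.4, 12.3]
finger_gap: 0.0345
```

```bash
python3 -c "from h import *;pose()"
```

```text
t 16.3 p [0.6077 0.1029 0.2477] jaw deg -77.0 toolx [ 0.007  0.001 -1.   ] gap 0.0345 F [-1.4  1.4 12.3] T [ 0.42  0.66 -0.  ] q6 1.33
```

Request:
servo_tool([
  [0,0,0.007,0,0,0,-0.4],
  [0,0.002,0.002,0,0,0,-0.4],
  [0,0,0,0,0,0,-0.4],
  [0,0,0,0,0,0,-0.4],
])

```text
t: 16.7
ee_pos: [0.6051, 0.1042, 0.251]
ee_rot: [0.553, 0.44, 0.554, -0.441]
contact_force: [-0.5, 0.5, -2.3]
finger_gap: 0.0346
```

```bash
python3 - <<'E'
from h import *
pose(); s=avg('scene',8); t=avg('top',4); cv2.imwrite("pics/s11.png",s); cv2.imwrite("pics/t11.png",t)
u=proj("scene",[.5812,.0951,.138]).astype(int); v=proj("top",[.5812,.0951,.138]).astype(int);print(u,v)
cv2.imwrite('pics/c11.png',np.hstack([up(s,u[0]-22,u[1]-28,44,50,12),up(t,v[0]-8,v[1]-25,20,50,12)]))
E
```

```text
t 16.7 p [0.6051 0.1042 0.251 ] jaw deg -77.01 toolx [-0.001 -0.    -1.   ] gap 0.0346 F [-0.5  0.5 -2.3] T [-0.02  0.15  0.04] q6 1.33
[318 223] [226 182]
```

View pics/c11.png

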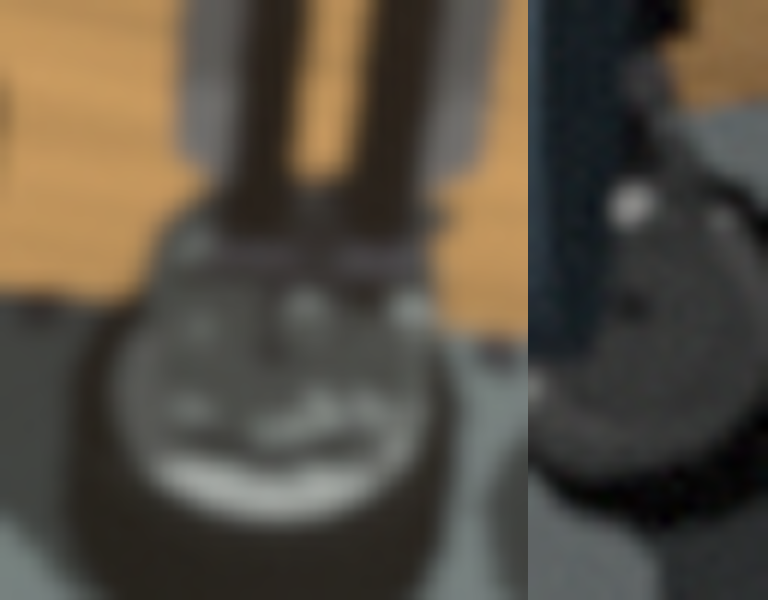

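The crop shows both lugs at about (190,400) and (370,400), astride the axle dot at (270,340). Probing down again.

Request:
servo_tool([
  [0,-0.0005,-0.003,0,0,0,-0.4],
  [0,0,-0.0025,0,0,0,-0.4],
  [0,0,-0.002,0,0,0,-0.4],
  [0,0,0,0,0,0,-0.4],
])

```text
t: 17.7
ee_pos: [0.6067, 0.1039, 0.2479]
ee_rot: [0.554, 0.441, 0.552, -0.439]
contact_force: [-1.4, 0.9, 9.4]
finger_gap: 0.0349
```

```bash
python3 -c "from h import *;pose()"
```

```text
t 17.7 p [0.6067 0.1039 0.2479] jaw deg -77.01 toolx [ 0.004  0.    -1.   ] gap 0.0349 F [-1.4  0.9  9.4] T [0.05 0.79 0.04] q6 1.33
```

Request:
servo_tool([
  [0,0,0.004,0,0,0,-0.4],
  [-0.0016,-0.0003,0.001,0,0,0,-0.4],
  [0,0,-0.003,0,0,0,-0.4],
  [0,0,-0.002,0,0,0,-0.4],
  [0,0,0,0,0,0,-0.4],
])

```text
t: 18.2
ee_pos: [0.6051, 0.1036, 0.2478]
ee_rot: [0.554, 0.441, 0.552, -0.439]
contact_force: [-2.3, 0.7, 12.0]
finger_gap: 0.0347
```

```bash
python3 -c "from h import *;pose()"
```

```text
t 18.2 p [0.6051 0.1036 0.2478] jaw deg -77.01 toolx [ 0.004  0.    -1.   ] gap 0.0347 F [-2.3  0.7 12. ] T [0.11 0.78 0.01] q6 1.33
```

Request:
servo_tool([
  [0,0,0.02,0,0,0,-0.4],
  [0,0,0.03,0,0,0,-0.4],
  [0,0,0.03,0,0,0,-0.4],
  [0,0,0.02,0,0,0,-0.4],
  [0,0,0,0,0,0,-0.4],
  [0,0,0,0,0,0,-0.4],
])

```text
t: 18.8
ee_pos: [0.6035, 0.1034, 0.343]
ee_rot: [0.553, 0.44, 0.554, -0.441]
contact_force: [-0.0, 0.6, -1.9]
finger_gap: 0.0343
```

```bash
python3 - <<'E'
from h import *
p,M=pose(); s=avg('scene',10); cv2.imwrite("pics/s12.png",s)
t=p+M[:,0]*.1094; g=M[:,1]; g=g if g[0]>0 else -g; l=np.cross([0,0,1],g); print(t,g)
u=proj("scene",t).astype(int); x,y,f=u[0]-22,u[1]-32,12
im=up(s,x,y,44,46,f)
c=t-.0278*g+[0,0,.002]
for a in np.radians(np.arange(0,360,6)):
  for r,col in((.0265,(0,0,255)),):
    if abs((np.degrees(a)+180)%360-180)<35: continue
    sgn=1 if a<np.pi else -1
    q=np.array([r*np.cos(a)+.0215,r*np.sin(a)]); th=.2*sgn; q=np.array([q[0]*np.cos(th)-q[1]*np.sin(th)-.0215,q[0]*np.sin(th)+q[1]*np.cos(th)])
    w=(proj("scene",c+q[0]*g+q[1]*l)-[x,y]+.5)*f; cv2.circle(im,tuple(int(k) for k in w),1,col,-1)
for sg in(1,-1):
    w=(proj("scene",t+sg*.0226*l)-[x,y]+.5)*f; cv2.circle(im,tuple(int(k) for k in w),3,(0,255,255),1)
cv2.imwrite("pics/c12.png",im)
E
```

```text
t 18.8 p [0.6035 0.1034 0.343 ] jaw deg -77.02 toolx [-0.002  0.    -1.   ] gap 0.0343 F [-0.   0.6 -1.9] T [-0.    0.12  0.02] q6 1.33
[0.60336242 0.10335574 0.23356314] [ 0.97443642  0.22465828 -0.00152297]
```

View pics/c12.png

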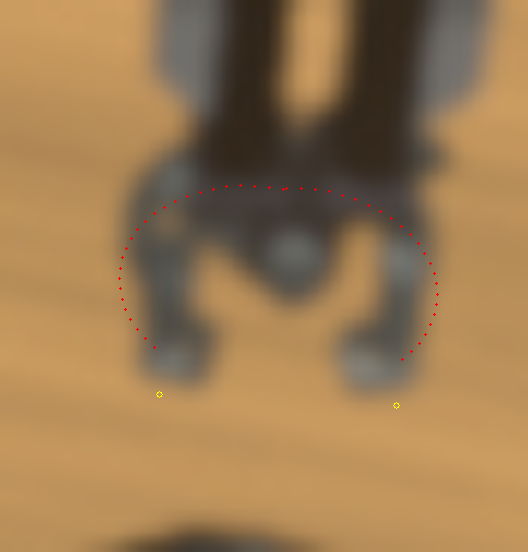

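The overlay shows both lugs at (175,355) and (372,365), about 3 px above the predicted tips (yellow). So the pliers have swung back (−x) in the grip. I'll quantify that by mask.

```bash
cat >> h.py <<'E'
def lugs(s,p,M,show=True):
    t=p+M[:,0]*.1094; g=M[:,1]; g=g if g[0]>0 else -g; l=np.cross([0,0,1],g)
    u=proj("scene",t); x,y=int(u[0])-18,int(u[1])-10; f=6
    c=up(s,x,y,36,20,f).astype(float); m=((c[...,2]-c[...,0])<35)
    k,L,st,_=cv2.connectedComponentsWithStats(m.astype(np.uint8)); out=[]
    R,C=np.nonzero(m); mid=(u[0]-x+.5)*f
    for side in(C<mid,C>=mid):
        r,cc=R[side],C[side]; b=np.percentile(r,99.5); k=(r>b-4*f); out.append(full(cc[k].mean(),r[k].mean(),x,y))
    e=[proj("scene",t+sg*.0204*l+[0,0,.0025]) for sg in((1,-1) if proj("scene",t+l*.02)[0]<u[0] else (-1,1))]
    print("seen",np.round(out,2).tolist(),"pred",np.round(e,2).tolist(),"diff mid",(np.mean(out,0)-np.mean(e,0)).round(2),"sep",round(out[1][0]-out[0][0],2),round(e[1][0]-e[0][0],2))
    J=np.array([(proj("scene",t+d*.01)-proj("scene",t))/.01 for d in(g,l)]).T
    print("as move along gap, lateral (mm):",(np.linalg.solve(J,np.mean(out,0)-np.mean(e,0))*1000).round(1))
E
python3 - <<'E'
from h import *
p,M=pose(); lugs(cv2.imread("pics/s12.png"),p,M)
E
```

```text
t 19.3 p [0.6038 0.1034 0.3441] jaw deg -77.01 toolx [-0. -0. -1.] gap 0.0347 F [ 0.5  0.1 -3.2] T [-0.02  0.12 -0.01] q6 1.33
seen [[314.25, 200.73], [331.0, 201.52]] pred [[313.82, 203.44], [331.67, 204.33]] diff mid [-0.12 -2.76] sep 16.75 17.85
as move along gap, lateral (mm): [-8.5 -0.3]
```

Request:
servo_tool([
  [0,0,0,0.7,-2.9,0,-0.4],
  [0,0,0,0.65,-2.95,0,-0.4],
  [0,0,0,0,0,0,-0.4],
  [0,0,0,0,0,0,-0.4],
])

```text
t: 19.7
ee_pos: [0.6037, 0.1033, 0.3445]
ee_rot: [0.575, 0.468, 0.53, -0.411]
contact_force: [-0.6, 0.0, -2.5]
finger_gap: 0.0345
```

```bash
python3 - <<'E'
from h import *
p,M=pose(); s=avg("scene",6); cv2.imwrite("pics/s13.png",s); M2=M.copy(); M2[:,0]=[0,0,-1]; g=M[:,1]*[1,1,0]; M2[:,1]=g/np.linalg.norm(g); lugs(s,p,M2)
E
```

```text
t 19.7 p [0.6037 0.1033 0.3445] jaw deg -77.02 toolx [ 0.101  0.023 -0.995] gap 0.0345 F [-0.6  0.  -2.5] T [-0.05  0.25  0.02] q6 1.32
seen [[314.28, 204.3], [331.1, 204.87]] pred [[313.8, 203.3], [331.66, 204.19]] diff mid [-0.04  0.84] sep 16.82 17.85
as move along gap, lateral (mm): [ 2.6 -0.1]
```

Request:
servo_tool([
  [0.0013,-0.0026,-0.03,0,0,0,-0.4],
  [0,0,-0.03,0,0,0,-0.4],
  [0,0,-0.02,0,0,0,-0.4],
  [0,0,-0.012,0,0,0,-0.4],
  [0,0,0,0,0,0,-0.4],
  [0,0,-0.0025,0,0,0,-0.4],
  [0,0,-0.0025,0,0,0,-0.4],
  [0,0,0,0,0,0,-0.4],
])

```text
t: 20.8
ee_pos: [0.6055, 0.1008, 0.2482]
ee_rot: [0.576, 0.469, 0.529, -0.41]
contact_force: [0.3, 0.0, -2.5]
finger_gap: 0.034
```

```bash
python3 -c "from h import *;pose()"
```

```text
t 20.8 p [0.6055 0.1008 0.2482] jaw deg -77.01 toolx [ 0.103  0.024 -0.994] gap 0.034 F [ 0.3  0.  -2.5] T [-0.04  0.21  0.  ] q6 1.31
```

No contact yet at collar height. Continuing down.

Request:
servo_tool([
  [0,0,-0.002,0,0,0,-0.4],
  [0,0,-0.002,0,0,0,-0.4],
  [0,0,0,0,0,0,-0.4],
])

```text
t: 21.1
ee_pos: [0.605, 0.1008, 0.2431]
ee_rot: [0.576, 0.468, 0.53, -0.411]
contact_force: [-0.3, 0.3, -1.6]
finger_gap: 0.0346
```

```bash
python3 -c "from h import *;pose()"
```

```text
t 21.1 p [0.605  0.1008 0.2431] jaw deg -77.01 toolx [ 0.101  0.024 -0.995] gap 0.0346 F [-0.3  0.3 -1.6] T [-0.01  0.22 -0.01] q6 1.31
```

Request:
servo_tool([
  [0,0,-0.003,0,0,0,-0.4],
  [0,0,-0.003,0,0,0,-0.4],
  [0,0,-0.002,0,0,0,-0.4],
  [0,0,0,0,0,0,-0.4],
])

```text
t: 21.5
ee_pos: [0.6051, 0.1008, 0.2351]
ee_rot: [0.576, 0.469, 0.53, -0.411]
contact_force: [-0.6, -0.5, -1.5]
finger_gap: 0.0347
```

```bash
python3 -c "from h import *;pose()"
```

```text
t 21.5 p [0.6051 0.1008 0.2351] jaw deg -77.01 toolx [ 0.102  0.024 -0.995] gap 0.0347 F [-0.6 -0.5 -1.5] T [-0.04  0.2  -0.03] q6 1.3
```

Request:
servo_tool([
  [0,0,-0.0015,0,0,0,-0.4],
  [0,0,-0.001,0,0,0,-0.4],
  [0,0,0,0,0,0,-0.4],
])

```text
t: 21.8
ee_pos: [0.6057, 0.1009, 0.2347]
ee_rot: [0.576, 0.469, 0.529, -0.41]
contact_force: [-2.5, -0.5, 5.3]
finger_gap: 0.0346
```

```bash
python3 -c "from h import *;pose()"
```

```text
t 21.8 p [0.6057 0.1009 0.2347] jaw deg -77.0 toolx [ 0.104  0.024 -0.994] gap 0.0346 F [-2.5 -0.5  5.3] T [0.04 0.75 0.03] q6 1.3
```

Contact on the hub face at the predicted height. I'll release gradually while following the eyes outward.

Request:
servo_tool([
  [0.0008,0.0002,0,0,0,0,-0.18],
  [0.0009,0.0002,0,0,0,0,-0.1],
  [0.0009,0.0002,0,0,0,0,-0.02],
  [0.0009,0.0002,0,0,0,0,0.06],
  [0.0009,0.0002,0,0,0,0,0.14],
  [0.0009,0.0002,0,0,0,0,0.22],
  [0,0,0,0,0,0,0.26],
  [0,0,0,0,0,0,0.26],
  [0,0,0,0,0,0,0.26],
])

```text
t: 22.7
ee_pos: [0.6115, 0.1021, 0.2341]
ee_rot: [0.576, 0.469, 0.529, -0.41]
contact_force: [0.2, 0.4, 5.7]
finger_gap: 0.0593
```

```bash
python3 -c "from h import *;pose()"
```

```text
t 22.7 p [0.6115 0.1021 0.2341] jaw deg -77.01 toolx [ 0.105  0.024 -0.994] gap 0.0593 F [0.2 0.4 5.7] T [ 0.04 -0.06  0.02] q6 1.31
```

Request:
servo_tool([
  [0,0,0.005,0,0,0,0.26],
  [0,0,0.005,0,0,0,0.26],
  [0,0,0.01,0,0,0,0.26],
  [0,0,0.02,0,0,0,0.26],
  [0,0,0.03,0,0,0,0.26],
  [0,0,0.03,0,0,0,0.26],
  [0,0,0.02,-1.35,5.85,0,0.26],
  [0,0,0,0,0,0,0.26],
  [0,0,0,0,0,0,0.26],
])

```text
t: 23.6
ee_pos: [0.6106, 0.1021, 0.352]
ee_rot: [0.554, 0.44, 0.553, -0.44]
contact_force: [-0.4, 0.4, -2.6]
finger_gap: 0.0593
```

```bash
python3 - <<'E'
from h import *
p,M=pose(); s=avg("scene",8); cv2.imwrite("pics/s14.png",s)
t=p+M[:,0]*.1094;u=proj("scene",t); print(u); v=proj("scene",[.5812,.0951,.13])
cv2.imwrite("pics/c14.png",np.hstack([up(s,int(v[0])-17,int(v[1])-20,34,50,11),up(s,int(u[0])-17,int(u[1])-42,34,50,11)]))
E
```

```text
t 23.6 p [0.6106 0.1021 0.352 ] jaw deg -76.99 toolx [ 0.001  0.    -1.   ] gap 0.0593 F [-0.4  0.4 -2.6] T [-0.03  0.16 -0.02] q6 1.33
[321.71746746 204.31720838]
```

View pics/c14.png

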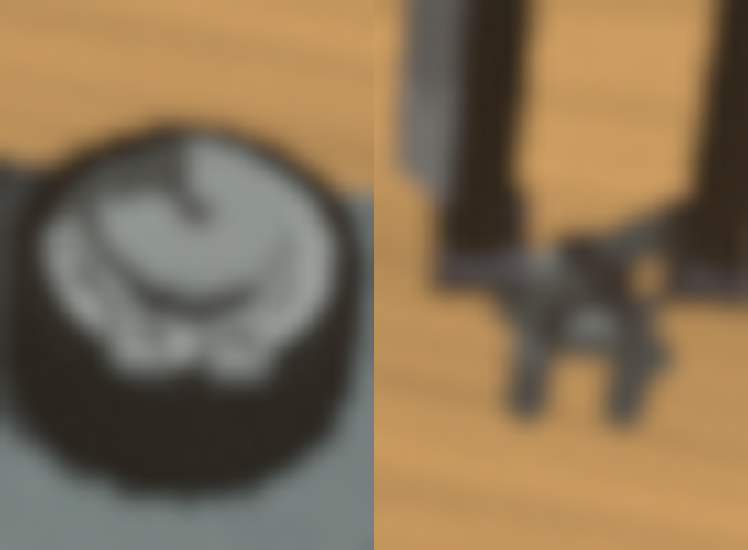

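The left panel shows ring 1 seated under the axle-1 collar, lugs side by side at (150,355) and (240,360). The right panel shows the pliers still tilted back about 7°. I'll re-seat them in the rack to square the grip.

Request:
servo_tool([
  [-0.0159,-0.0443,0,0.05,-0.7,-0.9,0.26],
  [-0.0159,-0.0443,0,0.05,-0.7,-0.9,0.26],
  [-0.0159,-0.0443,-0.01,0.05,-0.7,-0.9,0.26],
  [-0.0159,-0.0443,-0.01,0.05,-0.7,-0.9,0.26],
  [-0.0159,-0.0443,-0.01,0.05,-0.7,-0.9,0.26],
  [-0.0159,-0.0443,-0.01,0.05,-0.7,-0.9,0.26],
  [-0.0159,-0.0443,-0.01,0.05,-0.7,-0.9,0.26],
  [-0.0159,-0.0443,-0.01,0.05,-0.7,-0.9,0.26],
  [-0.0159,-0.0443,-0.01,0.05,-0.7,-0.9,0.26],
  [-0.0154,-0.0443,-0.01,0.05,-0.7,-0.9,0.26],
])

```text
t: 25.0
ee_pos: [0.4509, -0.3426, 0.2727]
ee_rot: [0.548, 0.511, 0.484, -0.452]
contact_force: [0.4, -0.3, -1.5]
finger_gap: 0.0596
```

Request:
servo_tool([
  [0,0,0,0,0,0,0.26],
  [0,0,0,0,0,0,0.26],
  [0,0,0,0,0,0,0.26],
])

```text
t: 25.3
ee_pos: [0.4524, -0.3403, 0.2732]
ee_rot: [0.548, 0.511, 0.484, -0.452]
contact_force: [-0.5, 0.2, -2.1]
finger_gap: 0.0597
```

```bash
python3 -c "from h import *;pose()
s=avg('scene',6); cv2.imwrite('pics/s15.png',s)"
```

```text
t 25.3 p [ 0.4524 -0.3403  0.2732] jaw deg -86.0 toolx [ 0.122 -0.001 -0.992] gap 0.0597 F [-0.5  0.2 -2.1] T [-0.04  0.25 -0.03] q6 0.59
```

Request:
servo_tool([
  [0,-0.0005,-0.04,0,0,0,0.26],
  [0,0,-0.04,0,0,0,0.26],
  [0,0,-0.03,0,0,0,0.26],
  [0,0,-0.02,0,0,0,0.26],
  [0,0,-0.01,0,0,0,0.26],
  [0,0,-0.006,0,0,0,0.26],
  [0,0,0,0,0,0,0.26],
])

```text
t: 26.3
ee_pos: [0.4521, -0.3413, 0.1269]
ee_rot: [0.548, 0.511, 0.484, -0.452]
contact_force: [0.5, 0.6, -2.2]
finger_gap: 0.0592
```

```bash
python3 -c "from h import *;pose()"
```

```text
t 26.3 p [ 0.4521 -0.3413  0.1269] jaw deg -86.04 toolx [ 0.122 -0.    -0.993] gap 0.0592 F [ 0.5  0.6 -2.2] T [-0.    0.22  0.02] q6 0.56
```

Request:
servo_tool([
  [0,0,-0.002,0,0,0,0.26],
  [0,0,-0.002,0,0,0,0.26],
  [0,0,0,0,0,0,0.26],
  [0,0,0,0,0,0,0.55],
  [0,0,0,0,0,0,0.55],
  [0,0,0,0,0,0,0.55],
  [0,0,0,-0.25,3.5,0,0.55],
  [0,0,0,-0.25,3.5,0,0.55],
  [0,0,0,0,0,0,0.55],
  [0,0,0,0,0,0,0.55],
])

```text
t: 27.3
ee_pos: [0.4519, -0.3412, 0.1224]
ee_rot: [0.52, 0.48, 0.515, -0.484]
contact_force: [-0.6, -0.0, -0.0]
finger_gap: 0.0725
```

```bash
python3 -c "from h import *;pose()"
```

```text
t 27.3 p [ 0.4519 -0.3412  0.1224] jaw deg -85.96 toolx [ 0.001 -0.009 -1.   ] gap 0.0725 F [-0.6 -0.  -0. ] T [-0.01  0.17  0.05] q6 0.66
```

Request:
servo_tool([
  [0,0,-0.0012,0.5,0,0,0.5],
  [0,0,0,0,0,0,0.4],
  [0,0,0,0,0,0,0.26],
  [0,0,0,0,0,0,0.26],
  [0,0,0,0,0,0,0.26],
  [0,0,0,0,0,0,0.26],
  [0,0,0,0,0,0,0.26],
])

```text
t: 28.0
ee_pos: [0.4519, -0.3414, 0.1216]
ee_rot: [0.517, 0.482, 0.517, -0.482]
contact_force: [-0.6, 1.1, -0.7]
finger_gap: 0.0596
```

```bash
python3 -c "from h import *;pose()
u=proj('scene',[.4521,-.341,.13]);s=avg('scene',6);cv2.imwrite('pics/s16.png',s)
for n,xy in(('scene',(.653,-.2175)),('scene',(.4522,-.18))): print(ring(s,n,xy))"
```

```text
t 28.0 p [ 0.4519 -0.3414  0.1216] jaw deg -85.98 toolx [-0.    -0.001 -1.   ] gap 0.0596 F [-0.6  1.1 -0.7] T [ 0.21  0.25 -0.01] q6 0.65
(array([ 0.65360475, -0.21828811]), np.float64(-31.336325971604204), np.float64(0.019608890492226614))
(array([ 0.45257044, -0.17997449]), np.float64(37.53559036361613), np.float64(0.013933625896819745))
```

```bash
python3 - <<'E'
s=open('h.py').read()
s=s.replace("d=P-ctr; L=d[np.linalg.norm(d,axis=1)>.029].mean(0)","""d=P-ctr; rr=np.linalg.norm(d,axis=1); L=d[(rr>.029)&(rr<.042)]; v=L.mean(0)
    for _ in range(5): v=L[(L@v)/np.linalg.norm(v)/np.linalg.norm(L,axis=1)>.64].mean(0)
    L=v""")
open('h.py','w').write(s)
E
python3 - <<'E'
from h import *
for f,n in(("avg_top","top"),("avg_scene","scene"),("s16","scene")):
    im=cv2.imread(f"pics/{f}.png")
    for xy in((.6533,-.2178),(.5344,-.2014),(.4522,-.1798)):
        c,a,l=ring(im,n,xy); e=c+.031*np.array([np.cos(np.radians(a)),np.sin(np.radians(a))]); print(f,c.round(4),a.round(1),l.round(4),"eyes",e.round(4))
E
```

```text
avg_top [ 0.653  -0.2173] -25.8 0.0313 eyes [ 0.6809 -0.2309]
avg_top [ 0.5342 -0.2012] 12.6 0.0312 eyes [ 0.5644 -0.1945]
avg_top [ 0.452  -0.1796] 30.4 0.0315 eyes [ 0.4787 -0.164 ]
avg_scene [ 0.6536 -0.2184] -26.0 0.0308 eyes [ 0.6815 -0.2319]
avg_scene [ 0.5346 -0.2017] 14.1 0.0312 eyes [ 0.5647 -0.1942]
avg_scene [ 0.4525 -0.1799] 30.9 0.0314 eyes [ 0.4791 -0.164 ]
s16 [ 0.6536 -0.2183] -26.1 0.0309 eyes [ 0.6815 -0.2319]
s16 [ 0.4926 -0.1983] 130.8 0.0267 eyes [ 0.4723 -0.1748]
s16 [ 0.4526 -0.18  ] 30.5 0.0315 eyes [ 0.4793 -0.1642]
```

Request:
servo_tool([
  [0,0,0.02,0,0,0,0.26],
  [0,0,0.035,0,0,0,0.26],
  [0,0,0.04,0,0,0,0.26],
  [0,0.01,0.03,0,0,0,0.26],
  [0.006,0.035,0,0,0,5.3,0.26],
  [0.006,0.035,0,0,0,5.3,0.26],
  [0.006,0.035,-0.02,0,0,5.3,0.26],
  [0.006,0.035,-0.03,0,0,5.3,0.26],
  [0.0031,0.0274,-0.03,0,0,5.4,0.26],
  [0,0,-0.03,0,0,0,0.26],
])

```text
t: 29.3
ee_pos: [0.4791, -0.1612, 0.1354]
ee_rot: [0.616, 0.349, 0.615, -0.349]
contact_force: [-0.1, -0.6, -1.6]
finger_gap: 0.0594
```

Request:
servo_tool([
  [0,0,0,0,0,0,0.26],
  [0,0,0,0,0,0,0.26],
])

```text
t: 29.5
ee_pos: [0.4792, -0.1644, 0.137]
ee_rot: [0.614, 0.35, 0.614, -0.351]
contact_force: [0.1, 0.2, -2.0]
finger_gap: 0.0591
```

```bash
python3 -c "from h import *;pose()"
```

```text
t 29.5 p [ 0.4792 -0.1644  0.137 ] jaw deg -59.41 toolx [ 0.    -0.001 -1.   ] gap 0.0591 F [ 0.1  0.2 -2. ] T [-0.    0.07 -0.02] q6 0.48
```

Request:
servo_tool([
  [0,0.0002,-0.015,0,0,0,0.26],
  [0,0,-0.006,0,0,0,0.26],
  [0,0,-0.004,0,0,0,0.26],
  [0,0,-0.0037,0,0,0,0.26],
  [0,0,0,0,0,0,0.26],
  [0,0,0,0,0,0,0.26],
])

```text
t: 30.1
ee_pos: [0.4793, -0.1641, 0.1083]
ee_rot: [0.615, 0.35, 0.614, -0.35]
contact_force: [0.1, -0.6, -1.9]
finger_gap: 0.0592
```

```bash
python3 -c "from h import *;pose()"
```

```text
t 30.1 p [ 0.4793 -0.1641  0.1083] jaw deg -59.39 toolx [ 0.001 -0.001 -1.   ] gap 0.0592 F [ 0.1 -0.6 -1.9] T [-0.05  0.12  0.02] q6 0.48
```

Request:
servo_tool([
  [0,0,0,0,0,0,0],
  [0,0,0,0,0,0,-0.4],
  [0,0,0,0,0,0,-0.4],
  [0,0,0,0,0,0,-0.4],
  [0,0,0,0,0,0,-0.4],
  [0,0,0,0,0,0,-0.4],
  [0,0,0.01,0,0,0,-0.4],
  [0,0,0.03,0,0,0,-0.4],
  [0,0,0.04,0,0,0,-0.4],
  [0,0,0.04,0,0,0,-0.4],
])

```text
t: 31.1
ee_pos: [0.4783, -0.1634, 0.229]
ee_rot: [0.614, 0.35, 0.615, -0.35]
contact_force: [0.7, -0.6, -2.0]
finger_gap: 0.0345
```

Request:
servo_tool([
  [0,0,0.04,0,0,0,-0.4],
  [0.01,0.035,0.02,0,0,0,-0.4],
  [0.012,0.042,0.02,0,0,0,-0.4],
  [0.012,0.042,0,0,0,0,-0.4],
  [0.012,0.042,0,0,0,0,-0.4],
  [0.012,0.042,0,0,0,0,-0.4],
  [0.012,0.042,0,0,0,0,-0.4],
  [0.012,0.042,0,0,0,0,-0.4],
  [0.012,0.042,0,0,0,0,-0.4],
  [0.0128,0.0424,0,0,0,0,-0.4],
])

```text
t: 32.1
ee_pos: [0.5856, 0.2094, 0.3081]
ee_rot: [0.614, 0.35, 0.614, -0.35]
contact_force: [0.1, -0.3, -1.6]
finger_gap: 0.0348
```

Request:
servo_tool([
  [0,0,0,0,0,0,-0.4],
  [0,0,0,0,0,0,-0.4],
  [0,0,0,0,0,0,-0.4],
])

```text
t: 32.4
ee_pos: [0.5855, 0.2068, 0.3079]
ee_rot: [0.614, 0.35, 0.614, -0.351]
contact_force: [-0.3, -0.5, -1.9]
finger_gap: 0.0345
```

```bash
sed -i 's/M\[:,0\]\*.1094/M[:,0]*.1066/' h.py; python3 - <<'E'
from h import *
p,M=pose(); s=avg("scene",6); cv2.imwrite("pics/s17.png",s); lugs(s,p,M)
E
```

```text
t 32.4 p [0.5855 0.2068 0.3079] jaw deg -59.43 toolx [-0.    -0.001 -1.   ] gap 0.0345 F [-0.3 -0.5 -1.9] T [-0.06  0.13 -0.  ] q6 1.19
seen [[357.08, 225.5], [372.63, 226.43]] pred [[358.49, 219.15], [375.01, 216.0]] diff mid [-1.9   8.39] sep 15.55 16.52
as move along gap, lateral (mm): [ 23.1 -13.5]
```

Request:
servo_tool([
  [0,0,0.03,0,0,0,-0.4],
  [0,0,0.03,0,0,0,-0.4],
  [0,0,0,0,0,0,-0.4],
  [0,0,0,0,0,0,-0.4],
  [0,0,0,0,0,0,-0.4],
])

```text
t: 33.2
ee_pos: [0.5852, 0.2072, 0.3655]
ee_rot: [0.614, 0.349, 0.615, -0.351]
contact_force: [-0.3, 0.4, -3.0]
finger_gap: 0.0348
```

```bash
python3 - <<'E'
from h import *
p,M=pose(); s=avg("scene",6); cv2.imwrite("pics/s18.png",s); lugs(s,p,M)
E
```

```text
t 33.2 p [0.5852 0.2072 0.3655] jaw deg -59.4 toolx [-0.003 -0.001 -1.   ] gap 0.0348 F [-0.3  0.4 -3. ] T [-0.02  0.12  0.02] q6 1.2
seen [[362.03, 202.3], [378.53, 199.58]] pred [[362.05, 202.16], [379.13, 198.98]] diff mid [-0.31  0.37] sep 16.51 17.08
as move along gap, lateral (mm): [ 0.9 -1.1]
```

Request:
servo_tool([
  [0.0013,-0.0007,-0.03,0,0,0,-0.4],
  [0,0,-0.035,0,0,0,-0.4],
  [0,0,-0.03,0,0,0,-0.4],
  [0,0,-0.015,0,0,0,-0.4],
  [0,0,-0.006,0,0,0,-0.4],
  [0,0,0,0,0,0,-0.4],
  [0,0,-0.002,0,0,0,-0.4],
  [0,0,-0.002,0,0,0,-0.4],
  [0,0,0,0,0,0,-0.4],
])

```text
t: 34.4
ee_pos: [0.5877, 0.2069, 0.2489]
ee_rot: [0.615, 0.351, 0.613, -0.35]
contact_force: [0.6, 0.1, -2.3]
finger_gap: 0.0344
```

```bash
python3 -c "from h import *;pose()"
```

```text
t 34.4 p [0.5877 0.2069 0.2489] jaw deg -59.39 toolx [ 0.002 -0.    -1.   ] gap 0.0344 F [ 0.6  0.1 -2.3] T [-0.07  0.14 -0.02] q6 1.19
```

Request:
servo_tool([
  [-0.001,-0.0004,0,0,0,0,-0.4],
  [0,0,-0.001,0,0,0,-0.4],
  [0,0,0,0,0,0,-0.4],
])

```text
t: 34.7
ee_pos: [0.5862, 0.2064, 0.2471]
ee_rot: [0.615, 0.35, 0.614, -0.35]
contact_force: [0.4, 0.4, -2.2]
finger_gap: 0.0349
```

```bash
python3 -c "from h import *;pose()"
```

```text
t 34.7 p [0.5862 0.2064 0.2471] jaw deg -59.39 toolx [ 0.001 -0.001 -1.   ] gap 0.0349 F [ 0.4  0.4 -2.2] T [-0.06  0.12  0.  ] q6 1.19
```

Request:
servo_tool([
  [0,0,-0.0015,0,0,0,-0.4],
  [0,0,-0.0015,0,0,0,-0.4],
  [0,0,0,0,0,0,-0.4],
])

```text
t: 35.0
ee_pos: [0.5864, 0.2065, 0.2439]
ee_rot: [0.615, 0.35, 0.614, -0.35]
contact_force: [1.0, 1.0, -1.9]
finger_gap: 0.0345
```

```bash
python3 -c "from h import *;pose()"
```

```text
t 35.0 p [0.5864 0.2065 0.2439] jaw deg -59.38 toolx [ 0.001 -0.001 -1.   ] gap 0.0345 F [ 1.   1.  -1.9] T [-0.   -0.07 -0.02] q6 1.19
```

Request:
servo_tool([
  [0.0004,0.0003,-0.0015,0,0,0,-0.4],
  [0,0,-0.002,0,0,0,-0.4],
  [0,0,0,0,0,0,-0.4],
])

```text
t: 35.3
ee_pos: [0.5865, 0.2067, 0.24]
ee_rot: [0.614, 0.35, 0.614, -0.35]
contact_force: [1.1, 0.8, -1.5]
finger_gap: 0.0351
```

```bash
python3 -c "from h import *;pose()"
```

```text
t 35.3 p [0.5865 0.2067 0.24  ] jaw deg -59.39 toolx [ 0.    -0.001 -1.   ] gap 0.0351 F [ 1.1  0.8 -1.5] T [-0.01 -0.05  0.07] q6 1.19
```

Request:
servo_tool([
  [0.0004,0.0002,-0.003,0,0,0,-0.4],
  [0,0,-0.003,0,0,0,-0.4],
  [0,0,-0.001,0,0,0,-0.4],
  [0,0,0,0,0,0,-0.4],
])

```text
t: 35.7
ee_pos: [0.5867, 0.2069, 0.2331]
ee_rot: [0.614, 0.35, 0.614, -0.351]
contact_force: [-1.1, 0.5, -1.8]
finger_gap: 0.0346
```

```bash
python3 -c "from h import *;pose()"
```

```text
t 35.7 p [0.5867 0.2069 0.2331] jaw deg -59.39 toolx [-0.    -0.001 -1.   ] gap 0.0346 F [-1.1  0.5 -1.8] T [-0.    0.15 -0.  ] q6 1.19
```

Request:
servo_tool([
  [0,0,-0.0013,0,0,0,-0.4],
  [0.0008,0.0005,0,0,0,0,-0.18],
  [0.0008,0.0005,0,0,0,0,-0.1],
  [0.0008,0.0005,0,0,0,0,-0.02],
  [0.0008,0.0005,0,0,0,0,0.06],
  [0.0008,0.0005,0,0,0,0,0.14],
  [0.0007,0.0004,0,0,0,0,0.22],
  [0,0,0,0,0,0,0.26],
  [0,0,0,0,0,0,0.26],
  [0,0,0,0,0,0,0.26],
])

```text
t: 36.7
ee_pos: [0.5917, 0.2098, 0.2321]
ee_rot: [0.615, 0.35, 0.614, -0.35]
contact_force: [0.5, 0.4, -1.8]
finger_gap: 0.0594
```

```bash
python3 -c "from h import *;pose()"
```

```text
t 36.7 p [0.5917 0.2098 0.2321] jaw deg -59.39 toolx [ 0.    -0.001 -1.   ] gap 0.0594 F [ 0.5  0.4 -1.8] T [-0.05  0.14  0.03] q6 1.2
```

Request:
servo_tool([
  [0,0,0.004,0,0,0,0.26],
  [0,0,0.004,0,0,0,0.26],
  [0,0,0.01,0,0,0,0.26],
  [0,0,0.02,0,0,0,0.26],
  [0,0,0.03,0,0,0,0.26],
  [0,-0.03,0.01,0,0,-5,0.26],
  [0.009,-0.045,0,0,0,-6,0.26],
  [0.009,-0.045,0,0,0,-6,0.26],
  [0.009,-0.045,0,0,0,-6,0.26],
  [0.009,-0.045,0,0,0,-6,0.26],
])

```text
t: 37.7
ee_pos: [0.628, -0.0019, 0.3115]
ee_rot: [0.507, 0.494, 0.505, -0.494]
contact_force: [1.4, 0.3, -1.9]
finger_gap: 0.0595
```

Request:
servo_tool([
  [0.009,-0.045,0,0,0,-6,0.26],
  [0.009,-0.045,0,0,0,-6,0.26],
  [0.009,-0.045,0,0,0,-6,0.26],
  [0.0096,-0.045,0,0,0,-6,0.26],
  [0.009,-0.045,0,0,0,-3.6,0.26],
  [0,0,0,0,0,0,0.26],
  [0,0,0,0,0,0,0.26],
])

```text
t: 38.4
ee_pos: [0.6732, -0.2261, 0.3105]
ee_rot: [-0.375, -0.6, -0.374, 0.6]
contact_force: [0.6, 0.6, -1.6]
finger_gap: 0.0592
```

```bash
python3 - <<'E'
from h import *
pose(); s=avg("scene",6); cv2.imwrite("pics/s19.png",s); print(ring(s,"scene",(.6533,-.2178)))
t=avg("top",4); cv2.imwrite("pics/t19.png",t); print(ring(t,"top",(.6533,-.2178)))
v=proj("scene",[.5646,.1936,.13]); w=proj("scene",[.6533,-.2178,0]);q=proj("scene",robot.get_obs()["ee_pos"]-[0,0,.08])
f=lambda u:up(s,int(u[0])-16,int(u[1])-20,32,44,8)
cv2.imwrite("pics/c19.png",np.hstack([f(v),f(w),f(q)]))
E
```

```text
t 38.4 p [ 0.6732 -0.2261  0.3105] jaw deg -116.06 toolx [-0. -0. -1.] gap 0.0592 F [ 0.6  0.6 -1.6] T [0.02 0.12 0.06] q6 1.54
(array([ 0.6535997 , -0.21828636]), np.float64(-25.84602544056907), np.float64(0.030904611354397732))
(array([ 0.64108536, -0.16586972]), np.float64(178.4333916486109), np.float64(0.02954161421705231))
```

View pics/c19.png

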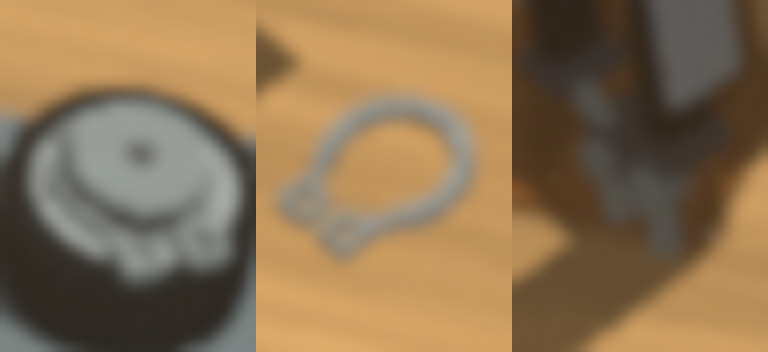

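The left panel shows ring on axle 2 seated with its lugs together at (140,260) and (205,245). The middle panel shows ring 1 undisturbed, gap lower left.

Request:
servo_tool([
  [0.008,-0.0053,-0.03,0,0,0,0.26],
  [0,0,-0.045,0,0,0,0.26],
  [0,0,-0.045,0,0,0,0.26],
  [0,0,-0.035,0,0,0,0.26],
  [0,0,-0.02,0,0,0,0.26],
  [0,0,0,0,0,0,0.26],
  [0,0,0,0,0,0,0.26],
])

```text
t: 39.6
ee_pos: [0.6816, -0.2306, 0.1359]
ee_rot: [-0.375, -0.599, -0.374, 0.6]
contact_force: [-0.9, -0.2, -1.3]
finger_gap: 0.0594
```

```bash
python3 -c "from h import *;pose()"
```

```text
t 39.6 p [ 0.6816 -0.2306  0.1359] jaw deg -115.98 toolx [ 0.    -0.001 -1.   ] gap 0.0594 F [-0.9 -0.2 -1.3] T [ 0.01  0.12 -0.01] q6 1.54
```

Request:
servo_tool([
  [-0.0004,-0.0008,-0.012,0,0,0,0.26],
  [0,0,-0.006,0,0,0,0.26],
  [0,0,-0.006,0,0,0,0.26],
  [0,0,-0.0037,0,0,0,0.26],
  [0,0,0,0,0,0,0.26],
  [0,0,0,0,0,0,0.26],
])

```text
t: 40.2
ee_pos: [0.6824, -0.2322, 0.1104]
ee_rot: [0.376, 0.6, 0.373, -0.599]
contact_force: [-0.5, 0.1, 4.6]
finger_gap: 0.0593
```

```bash
python3 -c "from h import *;pose()"
```

```text
t 40.2 p [ 0.6824 -0.2322  0.1104] jaw deg -115.98 toolx [ 0.004 -0.003 -1.   ] gap 0.0593 F [-0.5  0.1  4.6] T [0.08 0.31 0.01] q6 1.54
```

Request:
servo_tool([
  [0,0,0.009,0,0,0,0.26],
  [0,0,0,0,0,0,0.26],
  [0,0,0,0,0,0,0.26],
])

```text
t: 40.5
ee_pos: [0.6809, -0.2313, 0.1166]
ee_rot: [-0.375, -0.599, -0.375, 0.6]
contact_force: [0.6, -0.2, -2.2]
finger_gap: 0.0596
```

```bash
python3 - <<'E'
from h import *
p,M=pose(); s=avg("scene",8); cv2.imwrite("pics/s20.png",s); u=proj("scene",p+M[:,0]*.1066)
g=M[:,1]; g=g if g[0]>0 else -g; l=np.cross([0,0,1],g); t=p+M[:,0]*.1066
print("pred tip ends",[proj("scene",t+sg*.0103*l).round(2).tolist() for sg in(1,-1)], "eyes",[proj("scene",[.6812+sg*.01*l[0],-.2314+sg*.01*l[1],.005]).round(2).tolist() for sg in (1,-1)])
x,y=int(u[0])-14,int(u[1])-22; print("origin",x,y)
cv2.imwrite("pics/c20.png",up(s,x,y,30,36,16))
E
```

```text
t 40.5 p [ 0.6809 -0.2313  0.1166] jaw deg -115.99 toolx [-0.    -0.001 -1.   ] gap 0.0596 F [ 0.6 -0.2 -2.2] T [ 0.01  0.11 -0.04] q6 1.54
pred tip ends [[187.78, 257.65], [182.57, 253.38]] eyes [[187.86, 258.82], [182.81, 254.67]]
origin 171 233
```

View pics/c20.png

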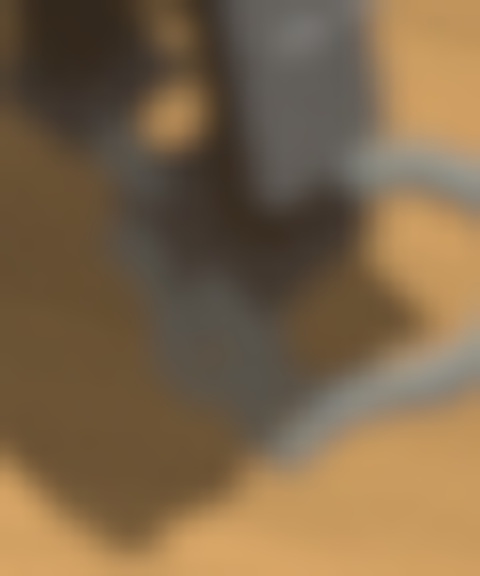

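The crop shows the outer tip at (275,440), about on the lug by eye, so the error is a millimetre or so. That was my last view, so checks from here are numeric. Trying again 1.2 mm back along the gap.

Request:
servo_tool([
  [-0.0011,0.0005,0,0,0,0,0.26],
  [0,0,-0.004,0,0,0,0.26],
  [0,0,-0.003,0,0,0,0.26],
  [0,0,0,0,0,0,0.26],
  [0,0,0,0,0,0,0.26],
])

```text
t: 41.4
ee_pos: [0.6796, -0.2307, 0.1091]
ee_rot: [-0.375, -0.599, -0.375, 0.6]
contact_force: [-1.0, -0.2, -1.9]
finger_gap: 0.0598
```

```bash
python3 -c "from h import *;pose()"
```

```text
t 41.4 p [ 0.6796 -0.2307  0.1091] jaw deg -115.99 toolx [-0.001 -0.001 -1.   ] gap 0.0598 F [-1.  -0.2 -1.9] T [0.08 0.23 0.02] q6 1.54
```

Request:
servo_tool([
  [-0.0006,0.0003,-0.001,0,0,0,0.26],
  [0,0,0,0,0,0,0.26],
])

```text
t: 41.6
ee_pos: [0.679, -0.2304, 0.1083]
ee_rot: [-0.375, -0.599, -0.375, 0.6]
contact_force: [0.2, 0.1, -2.4]
finger_gap: 0.0593
```

```bash
python3 -c "from h import *;pose()"
```

```text
t 41.6 p [ 0.679  -0.2304  0.1083] jaw deg -115.99 toolx [-0.001 -0.001 -1.   ] gap 0.0593 F [ 0.2  0.1 -2.4] T [-0.02  0.13 -0.06] q6 1.54
```

Request:
servo_tool([
  [0,0,0,0,0,0,0],
  [0,0,0,0,0,0,-0.4],
  [0,0,0,0,0,0,-0.4],
  [0,0,0,0,0,0,-0.4],
  [0,0,0,0,0,0,-0.4],
  [0,0,0,0,0,0,-0.4],
  [0,0,0.01,0,0,0,-0.4],
  [0,0,0.03,0,0,0,-0.4],
  [0,0,0.04,0,0,0,-0.4],
  [0,0,0.04,0,0,0,-0.4],
])

```text
t: 42.6
ee_pos: [0.6789, -0.2303, 0.23]
ee_rot: [-0.375, -0.599, -0.375, 0.6]
contact_force: [1.4, 0.5, -1.2]
finger_gap: 0.0346
```

Request:
servo_tool([
  [0,0,0.045,0,0,0,-0.4],
  [0,0.01,0.045,0,0,0,-0.4],
  [-0.009,0.044,0.02,0,0,3.3,-0.4],
  [-0.009,0.044,0.02,0,0,3.3,-0.4],
  [-0.009,0.044,0,0,0,3.3,-0.4],
  [-0.009,0.044,0,0,0,3.3,-0.4],
  [-0.009,0.044,0,0,0,3.3,-0.4],
  [-0.009,0.044,0,0,0,3.3,-0.4],
  [-0.009,0.044,0,0,0,3.3,-0.4],
  [-0.009,0.044,0,0,0,3.3,-0.4],
])

```text
t: 43.6
ee_pos: [0.6064, 0.1332, 0.3595]
ee_rot: [0.503, 0.498, 0.502, -0.498]
contact_force: [0.6, -0.5, -2.7]
finger_gap: 0.0346
```

Request:
servo_tool([
  [-0.009,0.044,0,0,0,3.3,-0.4],
  [-0.009,0.044,0,0,0,3.4,-0.4],
  [-0.009,0.044,0,0,0,3.4,-0.4],
  [-0.0077,0.034,0,0,0,3.5,-0.4],
  [0,0,0,0,0,0,-0.4],
  [0,0,0,0,0,0,-0.4],
  [0,0,0,0,0,0,-0.4],
])

```text
t: 44.3
ee_pos: [0.5728, 0.2966, 0.3589]
ee_rot: [0.557, 0.436, 0.557, -0.436]
contact_force: [0.9, -0.2, -2.2]
finger_gap: 0.0346
```

```bash
python3 - <<'E'
from h import *
p,M=pose(); s=avg("scene",6); cv2.imwrite("pics/s21.png",s); lugs(s,p,M)
E
```

```text
t 44.3 p [0.5728 0.2966 0.3589] jaw deg -76.07 toolx [ 0.001 -0.001 -1.   ] gap 0.0346 F [ 0.9 -0.2 -2.2] T [-0.06  0.17 -0.02] q6 1.63
seen [[401.05, 207.29], [419.27, 207.97]] pred [[401.58, 207.0], [419.92, 207.69]] diff mid [-0.59  0.28] sep 18.22 18.34
as move along gap, lateral (mm): [ 0.9 -1.4]
```

Request:
servo_tool([
  [0.0002,0.0018,-0.03,0,0,0,-0.4],
  [0,0,-0.035,0,0,0,-0.4],
  [0,0,-0.03,0,0,0,-0.4],
  [0,0,-0.01,0,0,0,-0.4],
  [0,0,-0.003,0,0,0,-0.4],
  [0,0,0,0,0,0,-0.4],
  [0,0,0,0,0,0,-0.4],
])

```text
t: 45.3
ee_pos: [0.5731, 0.2994, 0.2524]
ee_rot: [0.558, 0.436, 0.557, -0.435]
contact_force: [-1.1, 0.4, -2.9]
finger_gap: 0.035
```

```bash
python3 -c "from h import *;pose()"
```

```text
t 45.3 p [0.5731 0.2994 0.2524] jaw deg -75.99 toolx [ 0.002 -0.    -1.   ] gap 0.035 F [-1.1  0.4 -2.9] T [-0.25  0.54 -0.  ] q6 1.63
```

Request:
servo_tool([
  [0,-0.0009,-0.002,0,0,0,-0.4],
  [0,0,-0.002,0,0,0,-0.4],
  [0,0,-0.002,0,0,0,-0.4],
  [0,0,0,0,0,0,-0.4],
])

```text
t: 45.7
ee_pos: [0.5727, 0.2984, 0.2444]
ee_rot: [0.558, 0.435, 0.557, -0.435]
contact_force: [-0.0, 0.1, -1.7]
finger_gap: 0.0346
```

```bash
python3 -c "from h import *;pose()"
```

```text
t 45.7 p [0.5727 0.2984 0.2444] jaw deg -75.99 toolx [ 0.001 -0.001 -1.   ] gap 0.0346 F [-0.   0.1 -1.7] T [ 0.02  0.15 -0.04] q6 1.63
```

Below the contact height with no force. Continuing.

Request:
servo_tool([
  [0,0,-0.002,0,0,0,-0.4],
  [0,0,-0.003,0,0,0,-0.4],
  [0,0,-0.003,0,0,0,-0.4],
  [0,0,0,0,0,0,-0.4],
])

```text
t: 46.1
ee_pos: [0.5724, 0.2983, 0.2357]
ee_rot: [0.557, 0.435, 0.557, -0.436]
contact_force: [0.2, -0.9, -2.0]
finger_gap: 0.0349
```

```bash
python3 -c "from h import *;pose()"
```

```text
t 46.1 p [0.5724 0.2983 0.2357] jaw deg -75.99 toolx [-0.001 -0.001 -1.   ] gap 0.0349 F [ 0.2 -0.9 -2. ] T [-0.    0.13  0.01] q6 1.63
```

Request:
servo_tool([
  [0,0,-0.002,0,0,0,-0.4],
  [0,0,-0.0018,0,0,0,-0.4],
  [0,0,0,0,0,0,-0.4],
])

```text
t: 46.4
ee_pos: [0.5727, 0.2984, 0.2326]
ee_rot: [0.558, 0.435, 0.557, -0.435]
contact_force: [-1.3, -0.1, -1.9]
finger_gap: 0.0348
```

```bash
python3 -c "from h import *;pose()"
```

```text
t 46.4 p [0.5727 0.2984 0.2326] jaw deg -75.99 toolx [ 0.    -0.001 -1.   ] gap 0.0348 F [-1.3 -0.1 -1.9] T [-0.08  0.18  0.04] q6 1.63
```

Request:
servo_tool([
  [0,0,-0.0006,0,0,0,-0.4],
  [0.0008,0.0002,0,0,0,0,-0.18],
  [0.0008,0.0002,0,0,0,0,-0.1],
  [0.0008,0.0002,0,0,0,0,-0.02],
  [0.0008,0.0002,0,0,0,0,0.06],
  [0.0008,0.0002,0,0,0,0,0.14],
  [0.0006,0.0001,0,0,0,0,0.22],
  [0,0,0,0,0,0,0.26],
  [0,0,0,0,0,0,0.26],
  [0,0,0,0,0,0,0.26],
])

```text
t: 47.4
ee_pos: [0.5772, 0.2995, 0.2321]
ee_rot: [0.558, 0.435, 0.557, -0.435]
contact_force: [0.2, -0.3, -2.1]
finger_gap: 0.0592
```

```bash
python3 -c "from h import *;pose()"
```

```text
t 47.4 p [0.5772 0.2995 0.2321] jaw deg -75.99 toolx [ 0.    -0.001 -1.   ] gap 0.0592 F [ 0.2 -0.3 -2.1] T [-0.01  0.18 -0.01] q6 1.63
```

Request:
servo_tool([
  [0,0,0.004,0,0,0,0.26],
  [0,0,0.004,0,0,0,0.26],
  [0,0,0.01,0,0,0,0.26],
  [0,0,0.02,0,0,0,0.26],
  [0,0,0.04,0,0,0,0.26],
  [-0.005,-0.03,0.045,0,0,0,0.26],
  [-0.01,-0.045,0,0,0,-1,0.26],
  [-0.01,-0.045,0,0,0,-1,0.26],
  [-0.01,-0.045,0,0,0,-1,0.26],
  [-0.01,-0.045,0,0,0,-1,0.26],
])

```text
t: 48.4
ee_pos: [0.5321, 0.0904, 0.3528]
ee_rot: [0.543, 0.455, 0.541, -0.454]
contact_force: [1.2, 0.6, -1.9]
finger_gap: 0.0594
```

Request:
servo_tool([
  [-0.01,-0.045,0,0,0,-1,0.26],
  [-0.01,-0.045,0,0,0,-1,0.26],
  [-0.01,-0.045,0,0,0,-1,0.26],
  [-0.01,-0.045,0,0,0,-1,0.26],
  [-0.01,-0.045,0,0,0,-1,0.26],
  [-0.01,-0.045,0,0,0,-1,0.26],
  [-0.01,-0.045,0,0,0,0,0.26],
  [0,0,0,0,0,0,0.26],
  [0,0,0,0,0,0,0.26],
])

```text
t: 49.3
ee_pos: [0.4625, -0.2238, 0.3523]
ee_rot: [0.517, 0.483, 0.516, -0.483]
contact_force: [-0.5, 0.1, -2.1]
finger_gap: 0.0591
```

```bash
python3 - <<'E'
from h import *
pose(); s=avg("scene",6); t=avg("top",6); cv2.imwrite("pics/s22.png",s); cv2.imwrite("pics/t22.png",t)
B={"scene":cv2.imread("pics/avg_scene.png"),"top":cv2.imread("pics/avg_top.png")}
ang=[13,30.6,14]; ax=[(.5812,.0951),(.5646,.1936),(.548,.2921)]
g=lambda im,q:int(cv2.getRectSubPix(cv2.cvtColor(im,cv2.COLOR_BGR2GRAY),(1,1),tuple(float(k) for k in q))[0,0])
for (x,y),a in zip(ax,ang):
    a=np.radians(a); d=np.array([np.cos(a),np.sin(a)]); l=np.array([-d[1],d[0]])
    for n,im in(("scene",s),("top",t)):
        print(n,"before/after at lug+,lug-,gap,outside3:",[(g(B[n],proj(n,[x+r*d[0]+w*l[0],y+r*d[1]+w*l[1],.129])),g(im,proj(n,[x+r*d[0]+w*l[0],y+r*d[1]+w*l[1],.129]))) for r,w in((.034,.01),(.034,-.01),(.034,0),(.034,.024),(.034,-.024))])
E
```

```text
t 49.3 p [ 0.4625 -0.2238  0.3523] jaw deg -86.11 toolx [ 0.001 -0.001 -1.   ] gap 0.0591 F [-0.5  0.1 -2.1] T [-0.01  0.12  0.03] q6 0.83
scene before/after at lug+,lug-,gap,outside3: [(115, 132), (117, 131), (138, 118), (45, 47), (47, 49)]
top before/after at lug+,lug-,gap,outside3: [(32, 104), (30, 91), (28, 55), (84, 93), (82, 93)]
scene before/after at lug+,lug-,gap,outside3: [(94, 121), (117, 129), (129, 114), (56, 58), (50, 50)]
top before/after at lug+,lug-,gap,outside3: [(35, 98), (31, 97), (23, 61), (85, 96), (81, 90)]
scene before/after at lug+,lug-,gap,outside3: [(109, 126), (118, 125), (133, 120), (39, 41), (46, 45)]
top before/after at lug+,lug-,gap,outside3: [(31, 107), (31, 106), (30, 56), (89, 99), (85, 94)]
```

All three axles show the same change in both views: lugs at the contracted positions, gap between them. Next I hang the pliers.

Request:
servo_tool([
  [-0.0036,-0.0392,0,0,0,0,0.26],
  [-0.0035,-0.0392,0,0,0,0,0.26],
  [-0.0035,-0.0392,-0.03,0,0,0,0.26],
  [0,0,-0.04,0,0,0,0.26],
  [0,0,0,0,0,0,0.26],
  [0,0,0,0,0,0,0.26],
])

```text
t: 50.5
ee_pos: [0.452, -0.3403, 0.2815]
ee_rot: [0.517, 0.482, 0.518, -0.482]
contact_force: [-0.3, 0.7, -1.8]
finger_gap: 0.06
```

```bash
python3 -c "from h import *;pose()"
```

```text
t 50.5 p [ 0.452  -0.3403  0.2815] jaw deg -85.97 toolx [-0.001  0.    -1.   ] gap 0.06 F [-0.3  0.7 -1.8] T [-0.1   0.13  0.01] q6 0.66
```

Request:
servo_tool([
  [0,-0.001,-0.04,0,0,0,0.26],
  [0,0,-0.045,0,0,0,0.26],
  [0,0,-0.04,0,0,0,0.26],
  [0,0,-0.02,0,0,0,0.26],
  [0,0,-0.01,0,0,0,0.26],
  [0,0,0,0,0,0,0.26],
  [0,0,-0.003,0,0,0,0.26],
  [0,0,-0.0025,0,0,0,0.26],
  [0,0,0,0,0,0,0.26],
])

```text
t: 51.4
ee_pos: [0.4525, -0.3421, 0.122]
ee_rot: [0.518, 0.482, 0.516, -0.482]
contact_force: [-0.2, 0.2, -0.7]
finger_gap: 0.0597
```

```bash
python3 -c "from h import *;pose()"
```

```text
t 51.4 p [ 0.4525 -0.3421  0.122 ] jaw deg -85.98 toolx [ 0.001 -0.002 -1.   ] gap 0.0597 F [-0.2  0.2 -0.7] T [-0.02  0.16  0.01] q6 0.65
```

Request:
servo_tool([
  [0,0.0004,-0.0007,0,0,0,0.26],
  [0,0,0,0,0,0,0.35],
  [0,0,0,0,0,0,0.6],
  [0,0,0,0,0,0,1],
  [0,0,0,0,0,0,1],
  [0,0,0,0,0,0,1],
  [0,0,0,0,0,0,1],
  [0,0,0.02,0,0,0,1],
  [0,0,0.04,0,0,0,1],
  [0,0,0.05,0,0,0,1],
])

```text
t: 52.4
ee_pos: [0.451, -0.3401, 0.2293]
ee_rot: [0.516, 0.482, 0.519, -0.482]
contact_force: [0.6, -0.1, 0.2]
finger_gap: 0.0938
```

Request:
servo_tool([
  [0.017,0.038,0.02,0,0,0.7,1],
  [0.017,0.038,0,0,0,0.7,1],
  [0.017,0.038,0,0,0,0.7,1],
  [0.017,0.038,0,0,0,0.7,1],
  [0.017,0.038,0,0,0,0.7,1],
  [0.017,0.038,0,0,0,0.6,1],
  [0.017,0.038,0,0,0,0.6,1],
  [0.017,0.038,0,0,0,0.6,1],
  [0.01,0.029,0,0,0,0.3,1],
  [0,0,0,0,0,0,1],
])

```text
t: 53.4
ee_pos: [0.5986, -0.0052, 0.2502]
ee_rot: [0.541, 0.455, 0.541, -0.455]
contact_force: [-0.9, 0.0, 0.2]
finger_gap: 0.0942
```

```bash
python3 - <<'E'
from h import *
pose(); s=avg("scene",6); cv2.imwrite("pics/s23.png",s)
a=cv2.imread("pics/avg_scene.png")
for im in(a,s):
    x,y=155,142; c=up(im,x,y,42,45).max(2); k,l,st,ce=cv2.connectedComponentsWithStats((c<75).astype(np.uint8))
    for i in range(1,k):
        if st[i,4]>800:
            rr,cc=np.nonzero(l==i); P=full(cc,rr,x,y); print(st[i,4],P.mean(0).round(2),"top",P[P[:,1]<P[:,1].min()+2.5].mean(0).round(2))
    print()
E
```

```text
t 53.4 p [ 0.5986 -0.0052  0.2502] jaw deg -80.13 toolx [ 0. -0. -1.] gap 0.0942 F [-0.9  0.   0.2] T [-0.02  0.21 -0.02] q6 1.2
2807 [166.88 160.51] top [165.56 150.79]
3535 [182.83 165.39] top [181.91 154.24]

2357 [167.21 161.48] top [165.86 151.77]
2697 [183.8  164.68] top [182.72 154.57]
```

Request:
servo_tool([
  [0,-0.0024,-0.04,0,0,-0.3,1],
  [0,0,-0.04,0,0,0,1],
  [0,0,-0.025,0,0,0,1],
  [0,0,-0.007,0,0,0,0.6],
  [0,0,0,0,0,0,0],
  [0,0,0,0,0,0,-1],
  [0,0,0,0,0,0,-1],
  [0,0,0,0,0,0,-1],
  [0,0,0,0,0,0,-1],
  [0,0,0,0,0,0,-1],
])

```text
t: 54.7
ee_pos: [0.5983, -0.0107, 0.1388]
ee_rot: [0.539, 0.458, 0.538, -0.458]
contact_force: [-0.2, 0.1, -0.1]
finger_gap: 0.0414
```

Request:
servo_tool([
  [0,0,0,0,0,0,-1],
  [0,0,0,0,0,0,-1],
  [0,0,0,0,0,0,-1],
  [0,0,0,0,0,0,-1],
  [0,0,0,0,0,0,-1],
  [0,0,0,0,0,0,-1],
  [0,0,0,0,0,0,-1],
])

```text
t: 55.4
ee_pos: [0.5977, -0.0088, 0.1382]
ee_rot: [0.538, 0.458, 0.54, -0.457]
contact_force: [-0.2, 7.6, 1.4]
finger_gap: 0.0139
```

```bash
python3 -c "from h import *;pose()"
```

```text
t 55.4 p [ 0.5977 -0.0088  0.1382] jaw deg -80.67 toolx [-0.001  0.003 -1.   ] gap 0.0139 F [-0.2  7.6  1.4] T [ 0.92  0.29 -0.03] q6 1.2
```

Request:
servo_tool([
  [0.0003,0.002,0,0,0,8,-1],
  [0,0,0,0,0,8,-1],
  [0,0,0,0,0,8,-1],
  [0,0,0,0,0,8,-1],
  [0,0,0,0,0,8,-1],
  [0,0,0,0,0,8,-1],
  [0,0,0,0,0,8,-1],
  [0,0,0,0,0,8,-1],
  [0,0,0,0,0,8.2,-1],
  [0,0,0,0,0,0,-1],
])

```text
t: 56.4
ee_pos: [0.5986, -0.0095, 0.1382]
ee_rot: [0.706, 0.052, 0.705, -0.053]
contact_force: [1.3, -4.0, -1.5]
finger_gap: 0.0137
```

```bash
python3 -c "from h import *;pose()"
```

```text
t 56.4 p [ 0.5986 -0.0095  0.1382] jaw deg -8.5 toolx [ 0.001 -0.001 -1.   ] gap 0.0137 F [ 1.3 -4.  -1.5] T [-0.61  0.08  0.09] q6 -0.06
```

Request:
servo_tool([
  [0,0,0,0,0,0,-0.5],
  [0,0,0,0,0,0,0],
  [0,0,0,0,0,0,0],
  [0,0,0,0,0,0,0],
  [0,0,0,0,0,0,0],
  [0,0,0.03,0,0,0,0.3],
  [0,0,0.04,0,0,0,0.5],
  [-0.04,0,0.04,0,0,0,0.5],
  [-0.05,0,0.02,0,0,0,0.5],
  [-0.05,0,0.02,0,0,0,0.5],
])

```text
t: 57.4
ee_pos: [0.4691, -0.0087, 0.2821]
ee_rot: [0.706, 0.052, 0.704, -0.052]
contact_force: [0.4, -0.3, 0.5]
finger_gap: 0.0705
```

Request:
servo_tool([
  [-0.04,0.045,0,0,0,0,0.5],
  [-0.02,0.045,0,0,0,0,0.5],
  [0,0.045,0,0,0,0,0.5],
  [0,0.045,0,0,0,0,0.5],
  [0,0.045,0,0,0,0,0.5],
  [0,0.045,0,0,0,0,0.5],
  [0,0,0,0,0,0,0.5],
  [0,0,0,0,0,0,0.5],
])

```text
t: 58.2
ee_pos: [0.4166, 0.2543, 0.2807]
ee_rot: [0.705, 0.051, 0.705, -0.052]
contact_force: [-0.5, -0.5, -0.2]
finger_gap: 0.071
```

```bash
python3 - <<'E'
from h import *
pose(); I={n:avg(n,8) for n in("scene","top")}
for n in I: cv2.imwrite(f"pics/end_{n}.png",I[n])
yaw=np.radians(9.57); c=np.array([.5987,-.0080]); w=c+.032*np.array([np.cos(yaw),np.sin(yaw)])
for n in I:
    u=proj(n,[*w,.105]); x,y=int(u[0])-9,int(u[1])-8; g=cv2.cvtColor(up(I[n],x,y,19,17),cv2.COLOR_BGR2GRAY)
    m=(g>130).astype(np.uint8); k,l,st,ce=cv2.connectedComponentsWithStats(m); i=1+st[1:,4].argmax()
    cs=cv2.convexHull(np.argwhere(l==i)[:,::-1].astype(np.int32)); hm=np.zeros_like(m); cv2.fillConvexPoly(hm,cs,1); hm=cv2.erode(hm,np.ones((9,9)))
    R,C=np.nonzero(hm); q=g[R,C].astype(float); wgt=np.clip(np.percentile(q,60)-q,0,None); wgt[wgt<.5*wgt.max()]=0
    print(n,"window ctr",full(C.mean(),R.mean(),x,y).round(2),"pred",u.round(2),"dark",full((C*wgt).sum()/wgt.sum(),(R*wgt).sum()/wgt.sum(),x,y).round(2))
    sm=cv2.resize(I[n][y:y+17,x:x+19],None,fx=1,fy=1).max(2); print(sm[3:15])
a=cv2.imread("pics/avg_top.png"); d=cv2.absdiff(a,I["top"]).max(2)
for nm,P in(("square",(.65,-.32)),("tape",(.37,.35))):
    u=(388,160) if nm=="square" else (112,272); r=d[u[1]-22:u[1]+22,u[0]-22:u[0]+22]; print(nm,"max diff",r.max(),"mean",r.mean().round(1))
E
```

```text
t 58.2 p [0.4166 0.2543 0.2807] jaw deg -8.37 toolx [ 0.001 -0.    -1.   ] gap 0.071 F [-0.5 -0.5 -0.2] T [-0.06  0.1   0.05] q6 0.46
scene window ctr [274.05 238.61] pred [274.41 238.18] dark [274.08 239.73]
[[ 83  83  83  82  81  80  77  72  68  65  65  65  66  69  73  77  77  77
   78]
 [ 83  83  82  82  83  87  89  86  80  77  77  77  77  78  79  80  80  81
   81]
 [ 82  82  82  82  90 108 119 113 103  97  92  93  94  90  83  80  80  81
   81]
 [ 82  82  82  87 109 141 160 157 148 139 130 131 134 122  99  84  80  80
   81]
 [ 82  82  86 107 140 171 189 190 184 176 170 174 177 162 128  94  80  79
   80]
 [ 82  83  96 131 167 190 200 198 187 176 181 192 198 186 153 111  85  79
   80]
 [ 81  83  99 135 169 188 195 190 169 153 170 192 198 191 166 127  93  80
   80]
 [ 79  80  90 114 141 160 169 170 156 144 159 178 182 177 162 131  97  81
   79]
 [ 83  80  81  88 101 114 125 136 145 144 144 148 145 140 132 112  90  80
   79]
 [ 88  87  84  82  82  84  91 107 126 127 114 107 103  99  96  90  85  84
   84]
 [ 94  94  94  92  89  87  88  95 107 106  95  88  85  87  90  92  95  97
   98]

[... 483 characters left out ...]
2  72  63  59  63  77 100 131 145 142 141 147 150 149 137 102  64  53
   54]
 [ 70  61  57  65  94 119 137 148 144 128 128 145 154 153 136  94  59  54
   55]
 [ 62  57  57  70 111 142 152 152 136 108 114 141 153 152 129  83  55  56
   58]
 [ 57  58  57  64  97 135 152 154 144 126 129 147 153 147 122  73  55  56
   55]
 [ 57  56  57  55  73 114 144 153 145 133 127 132 131 124  98  65  58  57
   57]
 [ 56  50  46  46  51  81 115 129 119  97  79  77  77  74  65  56  55  55
   57]
 [ 52  38  27  25  28  40  57  65  59  46  36  37  37  43  44  46  47  50
   54]
 [ 52  31  22  25  26  23  23  23  24  21  18  22  20  23  27  31  35  36
   45]]
square max diff 12 mean 8.5
tape max diff 115 mean 57.2
```

```bash
python3 - <<'E'
from h import *
a=cv2.imread("pics/avg_scene.png")
for f in("s22","end_scene"):
    b=cv2.imread(f"pics/{f}.png")
    for nm,(x,y),r in(("tape",(454,217),20),("square",(140,246),28)):
        A=cv2.cvtColor(a[y-r:y+r,x-r:x+r],6).astype(np.float32);B=cv2.cvtColor(b[y-r:y+r,x-r:x+r],6).astype(np.float32)
        print(f,nm,"max diff",np.abs(A-B).max(),"shift",cv2.phaseCorrelate(A,B))
robot.close_job()
E
```

```text
s22 tape max diff 8.0 shift ((0.04596972807696886, -0.05282551417132808), 0.9854895706474781)
s22 square max diff 8.0 shift ((0.03161526824567673, 0.014204825029256796), 0.9894789245393542)
end_scene tape max diff 9.0 shift ((0.04022207512487341, 0.001602846074000297), 0.9603418204188346)
end_scene square max diff 8.0 shift ((-0.000711886600736733, -0.012379057876234612), 0.9837962906890445)
the job is handed in; nothing more can be done
```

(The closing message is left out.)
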